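Hang a hand stamp on the free branch of a stamp carousel

TASK

Turn the stamp carousel until its one empty branch points straight at the near edge of the desk, then take the loose hand stamp off the desk and hang it on that branch: push its brass neck in past the spring kink in the wires, lower it until its handle's shoulder rests on the wires, and only then let go. The carousel's head is clamped at no particular height, so feel for it; keep a light touch, never putting more than 25 N on the carousel, do not drop the stamp, and leave the other things on the desk where they are.

Things in the scene. Friction and masses are not known exactly. Their poses are not given: they have to be found in the camera images.
- rack: stamp carousel, fixed: round grey foot 160 mm across, stem up to 32 mm thick, turning head with six branches 60 degrees apart. Origin: on the turning axis, at the desk top; z up. The HEIGHT OF THE HEAD IS NOT REPORTED: the tops of its wires lie 120 to 156 mm above the desk, as the stem was clamped; it does not give. Feel for it. Black hub 68 mm across; the flat steel button in its middle, 18 mm across, is 9.5 mm above the wires' tops
- rack_head (a joint): turning angle of the head (rad, counter-clockwise from above): at angle a the empty branch points along (-cos a, -sin a) from the axis, so 0 or 6.283 is straight at the near edge of the desk. Turns endlessly either way, dry friction about 0.25 N m, stays where left. The other five branches carry stamps fixed to the head: handles 26 mm thick, 75 mm from the axis, up to 48 mm above and 40 mm below the wires' tops
- wire_right (a joint): outward spring angle (rad) of one wire of the empty branch, 0 at rest; it cannot bend inward. A branch is a fork of two level round wires, 6 mm thick, 12 mm apart inside; 86 mm from the axis a kink narrows the gap to 4.4 mm; outside it they flare to a mouth 23 mm wide from 106 mm to their ends 123 mm from the axis. Pushing a 9 mm neck in past the kink takes about 7 to 13 N
- wire_left (a joint): outward spring angle (rad) of the other wire, the mirror of wire_right. A stamp hangs rightly with its neck between kink and root stop (neck axis 72 to 78 mm from the carousel's axis; the stop begins 67 mm from it) and its handle's flat shoulder resting on both wires
- stamp_mid (a point): centre of the loose hand stamp, 44 mm above its underside; it stands upright on the desk, z up. 88 mm tall: block 44 x 24 mm (x, y), 16 mm high; then a round brass neck of 9 mm, 16 to 40 mm above the underside; then a round wooden handle of 26 mm with a flat shoulder at 40 mm, straight sides from 43 to 72 mm, domed top at 88 mm. Hung, it may face any way
- stamp_loose: the same loose hand stamp, 50 to 100 g; origin at the centre of its underside, z up along neck and handle. Hold it by the handle, high enough that the fingertips stay clear of the shoulder, which comes to rest on the wires
- ink_bottle: blue ink bottle, 45 mm across, 84 mm tall, loose on the desk; origin at the centre of its underside; leave it alone
- self_inker: small self-inking stamp with a red top, 30 x 50 x 75 mm, loose on the desk; origin at the centre of its underside; leave it alone
- note_block: cube of coloured notes, 79 x 79 x 46 mm, loose on the desk; origin at the centre of its underside; leave it alone
Not all that is in view belongs to the job. Of the things that look like the stamp_loose, the middle-sized one is meant.

How it is judged:
By the outcome, as a careful person would: the job done as asked, in the order asked, and still so for the second after the job is handed in, with the robot touching nothing.
It also fails if it takes over 72 s, if anything falls off the work surface, if the arm or the gripper's body presses on something with over 40 N, if the wrist force passes 120 N, or if a joint passes its speed limit or range.

ROBOT

A 7-joint arm with a two-finger parallel gripper is mounted at the origin on a cart in front of the work surface, level with it; the furniture and walls round the work are solid. World frame = base frame: x ahead of the robot, y to its left, z up, the work surface at z = 0. Lengths are in m, angles in rad, forces in N, time in s.
With the tool pointing down it reaches from about 0.4 to 0.9 m from the base axis. Payload 5.5 kg.
Tool frame: the origin (TCP) lies on the centre line of the jaws, within the pads' length; the fingertips stand 22 mm ahead of it and the grasp point (between the pads) lies 3 mm ahead of it; x points along the fingers, y is the direction in which the jaws open and shut, and the axes are right-handed (so a half turn about x gives the same grasp; the last joint's range is limited). The gripper opens to 92 mm and grips with 3 to 60 N. Pads are 19 mm wide; open, the fingers measure 130 mm over their backs; the gripper's body (75 mm by 190 mm) begins 47 mm behind the grasp point.
Start: joints at [1.462, 0.501, -0.427, 1.55, 0.221, 1.138, -0.21], TCP at [0.236, -0.606, 0.249] pointing down, gripper open.
Joint ranges: [-2.88, 2.88], [-0.31, 2.03], [-1.54, 1.56], [0.2, 2.42], [-1.41, 4.55], [0.19, 2.02], [-2.57, 2.57]. Speed limits (rad/s): [2.57, 2.57, 3.14, 3.14, 3.14, 3.14, 3.14].

INTERFACE

Orientations are given as a unit quaternion [x, y, z, w].
In Python, from plant import env, optics, workorder, nets gives the robot as it stands.
- The arm moves only by the tool move_arm, never from a script. Its argument "motion" is a list of rows, each an object of numbers: "rx", "ry", "rz": the turn, a rotation vector about the tool's x, y, z in rad; "x", "y", "z": the shift along the tool's x, y, z in m; "jaw": the opening, from 0 (shut) to 1 (fully open). A call has 1 to 12 rows; each row is the pose to reach, as a shift and turn from the pose commanded when the call began, along the tool's axes at that moment; what a row does not reach only later rows make up. A row lasts 1/12 s, in which the tool goes at most 41.7 mm and 7.16 degrees, less where a joint would pass 70% of its speed; a pose out of reach is approached as far as the arm can. A call with a gripper value outside its range is refused whole. The fingers move at their own pace and stop on an object; "squeeze" is the grip in N (left out, the last holds). Time passes only in rows, so rows that repeat a pose let the fingers close. It gives the time, the measured TCP pose, the force and the opening at its end, in the units of the state.
- env.get_state(): the state, without advancing time (a new reading comes with each control period).
- optics.camera(name): name is "scene" or "top" or "wrist"; returns a dict with "image" (384x512x3 uint8, red, green, blue), "mtx" (3x3 intrinsics, pixels), "R" (3x3) and "t" (3): a world point X has camera coordinates R X + t. Camera axes: x right, y down, z forward; pixel columns grow to the right and rows downward; lengths in m; the calibration is good to about 2 mm. A picture is of the moment at which its call begins. There is no depth.
- workorder.close_job(): hands the job in, once; it reports no verdict.
Trained networks look in the newest picture that a camera, given by its name, has taken for a name from the list of things; names that differ only in an ending like _2 or _b are one class to them, and where a whole thing is asked for, a point or a joint stands for the part that bears it (a point fixed in the world has none). Each returns a list of dicts, best first, with "p" (0 to 1); they miss things now and then, are a little off and sometimes report something else, mostly with a low value. They report only what shows in the picture. A call takes as long as a camera call. They do not tell look-alikes from the thing itself.
- nets.boxes_of(camera, thing): "box" ([left, top, right, bottom] in pixels, round what is visible of it).
- nets.regions_of(camera, thing): "pixels" (384x512 bool, what is visible of it) and "box" ([left, top, right, bottom] in pixels, round what is visible of it).
The state is a dict: "time_s": time; "qpos": joint angles; "dq": joint speeds; "tau": joint torques, N m; "ee_pos": TCP position; "ee_rot": TCP orientation; "ft_force": force on the tool from outside, world axes, zero at the start; "moment": the same for the moment, N m; "gripper_width": finger opening in m.
Only numpy, scipy, OpenCV 4.12 (cv2) and the standard library are available. Lean on these libraries where they do the work, as an engineer would, in place of code of your own. Each camera call takes 0.05 s, during which the arm holds its last target. There are 200 camera calls.

## Working session

There is one attempt and no reset: what is moved stays moved. The work goes in short steps, Python scripts to look and compute and a tool call to move; the robot and the scene stay as the last step left them, time stands still between calls to the robot, and variables do not carry over. Pictures are saved under pics/ and viewed, about 8 in all and at most 12, crops included, and the job is handed in when it is done.

Besides the shell and the picture viewer there is one more tool, called after "Request:" as name(argument=value, ...) on one line, values as JSON. move_arm: Moves the arm, as the interface text tells. Its arguments: {"type":"object","properties":{"motion":{"type":"array"},"squeeze":{"type":"number"}},"required":["motion"]}

```bash
mkdir -p pics; ls
python3 - <<'E'
from plant import env, optics, workorder, nets
import cv2,numpy as np
s=env.get_state();print(s)
ims=[]
for c in ("scene","top"):
    o=optics.camera(c);ims.append(o["image"]);print(c,o["mtx"].tolist(),o["R"].tolist(),o["t"].tolist())
    for n in ("rack","stamp_loose","ink_bottle","self_inker","note_block","rack_head","wire_right","wire_left"):
        print(n,[(np.round(b["box"]).tolist(),round(b["p"],2)) for b in nets.boxes_of(c,n)[:5]])
cv2.imwrite("pics/a.png",cv2.cvtColor(cv2.resize(np.vstack(ims),(400*1,600)) if 0 else ims[0],cv2.COLOR_RGB2BGR))
cv2.imwrite("pics/b.png",cv2.cvtColor(ims[1],cv2.COLOR_RGB2BGR))
E
```

```text
pics
{'time_s': 0.0, 'qpos': array([ 1.46220561,  0.50182946, -0.42679348,  1.55138497,  0.22079756,
        1.13828638, -0.21028918]), 'dq': array([-1.12182436e-04, -2.33823528e-03, -1.12115574e-03, -7.00686057e-04,
        4.79694064e-04,  1.02363359e-03, -2.48505736e-05]), 'tau': array([ 5.51685080e-04, -5.66601276e+01, -5.81605598e+00, -2.79115516e+01,
       -6.86294516e-02,  3.08382546e-02,  1.65453202e-04]), 'ee_pos': array([ 0.23586889, -0.60503055,  0.24771709]), 'ee_rot': array([-0.69482523, -0.13135942,  0.69501545, -0.13006198]), 'ft_force': array([-0.1535353 ,  0.53648065,  0.26718839]), 'moment': array([-0.02560498,  0.01729458,  0.05478281]), 'gripper_width': 0.0920318154945567}
scene [[392.2179942256086, 0.0, 259.15935399236406], [0.0, 392.2179942256086, 192.01443189318977], [0.0, 0.0, 1.0]] [[-0.8163654168694886, -0.5774360275871586, -0.010730339410674175], [-0.40451814456476665, 0.5849615429410105, -0.7029829756103281], [0.41220453279577685, -0.5695503729473228, -0.7111257243400642]] [0.3708399509539442, 0.3433635045807672, 0.6789367619131309]
rack [([122.0, 181.0, 
[... 746 characters left out ...]
84312200021906]] [-0.08702754070492927, 0.5309639280074789, 1.1125868309423848]
rack [([113.0, 118.0, 230.0, 227.0], 0.76), ([298.0, 199.0, 319.0, 219.0], 0.59)]
stamp_loose [([309.0, 244.0, 329.0, 262.0], 0.92), ([299.0, 204.0, 315.0, 218.0], 0.59), ([272.0, 202.0, 279.0, 210.0], 0.47)]
ink_bottle [([299.0, 198.0, 316.0, 220.0], 0.71), ([283.0, 137.0, 303.0, 157.0], 0.61)]
self_inker [([354.0, 230.0, 376.0, 252.0], 0.91), ([148.0, 136.0, 164.0, 154.0], 0.66), ([123.0, 119.0, 227.0, 220.0], 0.54)]
note_block [([345.0, 134.0, 392.0, 176.0], 0.76)]
rack_head [([117.0, 118.0, 227.0, 230.0], 0.59)]
wire_right [([141.0, 128.0, 166.0, 156.0], 0.66)]
wire_left [([130.0, 142.0, 150.0, 155.0], 0.54)]
```

Run:
```python
import cv2,numpy as np
a=cv2.imread("pics/a.png")[120:310,110:370];b=cv2.imread("pics/b.png")[100:280,100:400]
a=cv2.resize(a,(410,300),interpolation=cv2.INTER_CUBIC)
cv2.imwrite("pics/c.png",cv2.resize(cv2.imread("pics/b.png")[100:280,100:400],(800,480),interpolation=cv2.INTER_CUBIC))
cv2.imwrite("pics/d.png",cv2.resize(cv2.imread("pics/a.png")[120:310,110:370],(780,570),interpolation=cv2.INTER_CUBIC))
```

```text
(no output)
```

View pics/c.png

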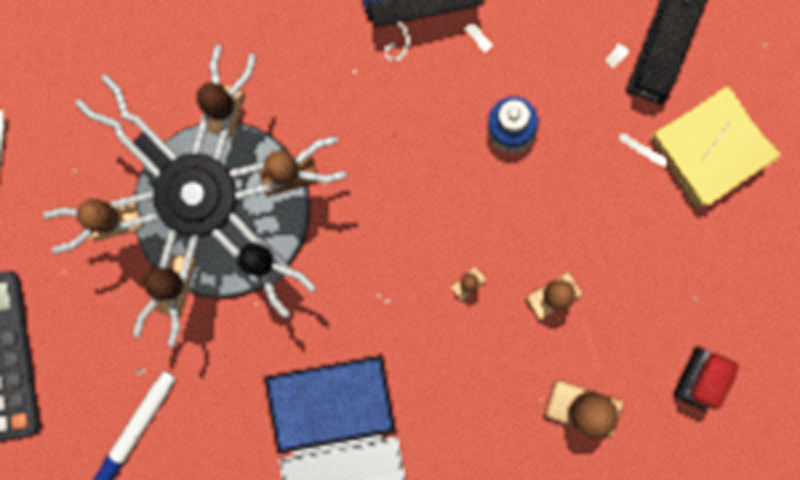

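View pics/d.png

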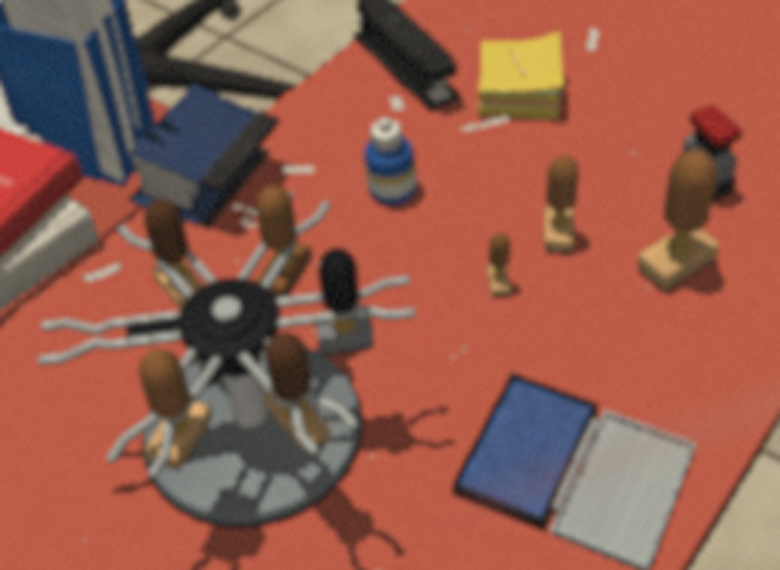

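The middle-sized candidate is at top-camera px (309,211). The small one is at (276,206) and the large one at (319,253). The empty branch points up-left in the top view, and the black-handled stamp sits on the branch opposite it. Next I triangulate these points.

```bash
cat > h.py <<'E'
import numpy as np,cv2
from scipy.spatial.transform import Rotation as Rn
def P(o): return np.array(o["mtx"])@np.c_[o["R"],o["t"]]
def proj(o,X):
    p=P(o)@np.r_[X,1]; return p[:2]/p[2]
def tri(o1,p1,o2,p2):
    X=cv2.triangulatePoints(P(o1),P(o2),np.array(p1,float).reshape(2,1),np.array(p2,float).reshape(2,1))
    X=(X[:3]/X[3])[:,0]; return X, np.r_[proj(o1,X)-p1,proj(o2,X)-p2]
def atz(o,p,z):
    R=np.array(o["R"]);d=R.T@np.linalg.solve(o["mtx"],[p[0],p[1],1]);c=-R.T@o["t"]
    return c+d*(z-c[2])/d[2]
def save(n,im,box,size):
    l,t,r,b=box; cv2.imwrite(n,cv2.cvtColor(cv2.resize(im[t:b,l:r],size,interpolation=cv2.INTER_CUBIC),cv2.COLOR_RGB2BGR))
E
python3 - <<'E'
from plant import env, optics, workorder, nets
from h import *
s=optics.camera("scene");t=optics.camera("top")
# crops: c scale 800/300,off 100,100 ; d scale 3 off 110,120
C=lambda u,v:(100+u*300/800-.3,100+v*180/480-.3); D=lambda u,v:(110+u/3-.3,120+v/3-.3)
pts=dict(button=((192,193),(227,307)),dome=((562,290),(563,158)),black=((257,257),(338,253)),mouthL=((80,102),(42,357)),mouthR=((106,78),(45,324)),
 big=((598,408),(692,155)),small=((470,281),(499,237)),bottle=((514,112),(385,124)))
for k,(c,d) in pts.items():
    X,e=tri(t,C(*c),s,D(*d)); print(k,X.round(4),e.round(1))
R=Rn.from_quat(env.get_state()["ee_rot"]).as_matrix();print(R.round(3))
save("pics/top_full.png",t["image"],(0,0,512,384),(512,384))
E
```

```text
button [0.5748 0.0802 0.1408] [ 0.3  0.4 -0.7 -0.1]
dome [ 0.4972 -0.2186  0.0879] [ 0.3  0.5 -0.8 -0. ]
black [0.5223 0.0238 0.1748] [ 0.   0.1 -0.1 -0. ]
mouthL [0.6505 0.1737 0.131 ] [ 0.3  0.3 -0.6 -0.1]
mouthR [0.6705 0.1533 0.1299] [ 0.1  0.1 -0.2 -0. ]
big [ 0.4012 -0.2432  0.1224] [ 0.4  0.9 -1.3 -0. ]
small [ 0.5067 -0.1428  0.0555] [ 0.1  0.2 -0.4 -0. ]
bottle [ 0.6486 -0.1806  0.0768] [ 0.3  0.4 -0.6 -0. ]
[[ 0.     0.363 -0.932]
 [-0.    -0.932 -0.363]
 [-1.     0.    -0.   ]]
```

View pics/top_full.png

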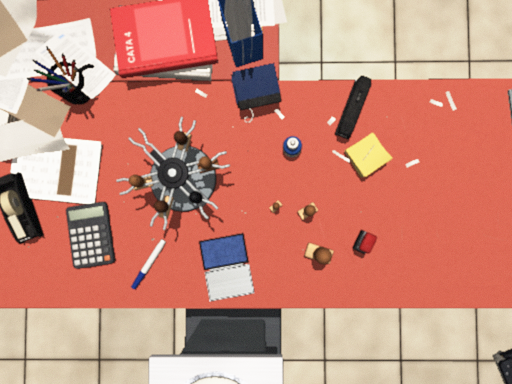

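```bash
cat >> h.py <<'E'
import json
def rows(targets,jaw=None,lin=.036,ang=6.5,R=None,p=None):
    """world targets (x,y,z,yaw_deg of tool y[,rows]); prints rows in the start tool frame, tool down"""
    from plant import env
    s=env.get_state(); p0=np.array(s["ee_pos"]);R0=Rn.from_quat(s["ee_rot"]).as_matrix()
    yaw0=np.degrees(np.arctan2(R0[1,1],R0[0,1])); out=[];cp=p0.copy();cy=yaw0
    for T in targets:
        q=np.array(T[:3]);dy=(T[3]-cy+180)%360-180
        n=T[4] if len(T)>4 else max(1,int(np.ceil(max(np.linalg.norm(q-cp)/lin,abs(dy)/ang))))
        for i in range(1,n+1):
            a=cy+dy*i/n; Rt=np.column_stack([[0,0,-1],[np.cos(np.radians(a)),np.sin(np.radians(a)),0],[np.sin(np.radians(a)),-np.cos(np.radians(a)),0]])
            rv=Rn.from_matrix(R0.T@Rt).as_rotvec(); d=R0.T@(cp+(q-cp)*i/n-p0)
            r=dict(x=d[0],y=d[1],z=d[2],rx=rv[0],ry=rv[1],rz=rv[2])
            r={k:round(float(v),3) for k,v in r.items()}
            r={k:v for k,v in r.items() if v}
            if jaw is not None:r["jaw"]=jaw
            out.append(r)
        cp=q;cy=cy+dy
    print("yaw0",round(yaw0,1),len(out)); print(json.dumps(out).replace(" ",""))
E
python3 - <<'E'
from h import *
rows([(.45,-.27,.249,-55),(.522,.024,.249,-43)],lin=.038,jaw=.6)
E
```

```text
yaw0 -68.7 19
[{"y":-0.021,"z":-0.029,"rx":-0.022,"jaw":0.6},{"y":-0.043,"z":-0.058,"rx":-0.043,"jaw":0.6},{"y":-0.064,"z":-0.088,"rx":-0.065,"jaw":0.6},{"y":-0.085,"z":-0.117,"rx":-0.087,"jaw":0.6},{"y":-0.107,"z":-0.146,"rx":-0.109,"jaw":0.6},{"y":-0.128,"z":-0.175,"rx":-0.13,"jaw":0.6},{"y":-0.15,"z":-0.204,"rx":-0.152,"jaw":0.6},{"y":-0.171,"z":-0.234,"rx":-0.174,"jaw":0.6},{"y":-0.192,"z":-0.263,"rx":-0.196,"jaw":0.6},{"y":-0.214,"z":-0.292,"rx":-0.217,"jaw":0.6},{"y":-0.235,"z":-0.321,"rx":-0.239,"jaw":0.6},{"y":-0.266,"z":-0.343,"rx":-0.265,"jaw":0.6},{"y":-0.297,"z":-0.365,"rx":-0.291,"jaw":0.6},{"y":-0.328,"z":-0.386,"rx":-0.318,"jaw":0.6},{"y":-0.359,"z":-0.408,"rx":-0.344,"jaw":0.6},{"y":-0.39,"z":-0.43,"rx":-0.37,"jaw":0.6},{"y":-0.421,"z":-0.452,"rx":-0.396,"jaw":0.6},{"y":-0.452,"z":-0.473,"rx":-0.422,"jaw":0.6},{"y":-0.483,"z":-0.495,"rx":-0.448,"jaw":0.6}]
```

Request:
move_arm(motion=[{"y": -0.235, "z": -0.321, "rx": -0.239, "jaw": 0.6}, {"y": -0.235, "z": -0.321, "rx": -0.239, "jaw": 0.6}, {"y": -0.235, "z": -0.321, "rx": -0.239, "jaw": 0.6}, {"y": -0.235, "z": -0.321, "rx": -0.239, "jaw": 0.6}, {"y": -0.235, "z": -0.321, "rx": -0.239, "jaw": 0.6}, {"y": -0.235, "z": -0.321, "rx": -0.239, "jaw": 0.6}, {"y": -0.235, "z": -0.321, "rx": -0.239, "jaw": 0.6}, {"y": -0.235, "z": -0.321, "rx": -0.239, "jaw": 0.6}, {"y": -0.235, "z": -0.321, "rx": -0.239, "jaw": 0.6}, {"y": -0.3, "z": -0.366, "rx": -0.3, "jaw": 0.6}, {"y": -0.37, "z": -0.415, "rx": -0.36, "jaw": 0.6}, {"y": -0.42, "z": -0.45, "rx": -0.4, "jaw": 0.6}])

```text
schema error: expected keys rx, ry, rz, x, y, z, jaw
```

Request:
move_arm(motion=[{"x": 0, "y": -0.235, "z": -0.321, "rx": -0.239, "ry": 0, "rz": 0, "jaw": 0.6}, {"x": 0, "y": -0.235, "z": -0.321, "rx": -0.239, "ry": 0, "rz": 0, "jaw": 0.6}, {"x": 0, "y": -0.235, "z": -0.321, "rx": -0.239, "ry": 0, "rz": 0, "jaw": 0.6}, {"x": 0, "y": -0.235, "z": -0.321, "rx": -0.239, "ry": 0, "rz": 0, "jaw": 0.6}, {"x": 0, "y": -0.235, "z": -0.321, "rx": -0.239, "ry": 0, "rz": 0, "jaw": 0.6}, {"x": 0, "y": -0.235, "z": -0.321, "rx": -0.239, "ry": 0, "rz": 0, "jaw": 0.6}, {"x": 0, "y": -0.235, "z": -0.321, "rx": -0.239, "ry": 0, "rz": 0, "jaw": 0.6}, {"x": 0, "y": -0.235, "z": -0.321, "rx": -0.239, "ry": 0, "rz": 0, "jaw": 0.6}, {"x": 0, "y": -0.235, "z": -0.321, "rx": -0.239, "ry": 0, "rz": 0, "jaw": 0.6}, {"x": 0, "y": -0.3, "z": -0.366, "rx": -0.3, "ry": 0, "rz": 0, "jaw": 0.6}, {"x": 0, "y": -0.37, "z": -0.415, "rx": -0.36, "ry": 0, "rz": 0, "jaw": 0.6}, {"x": 0, "y": -0.42, "z": -0.45, "rx": -0.4, "ry": 0, "rz": 0, "jaw": 0.6}])

```text
time_s: 2.0
ee_pos: [0.4723, -0.1671, 0.249]
ee_rot: [0.655, 0.267, -0.655, 0.267]
ft_force: [0.3, 0.1, 1.5]
gripper_width: 0.0551
```

```bash
sed -i 's/r={k:v for k,v in r.items() if v}/r={k:v+0 for k,v in r.items()}/; s/print("yaw0",round(yaw0,1),len(out));/print("yaw0",round(yaw0,1),p0.round(4),np.round(s["qpos"],2),np.round(s["ft_force"],1),len(out));/' h.py
python3 - <<'E'
from h import *
rows([(.522,.024,.249,-43),(.522,.024,.165,-43)],lin=.038,jaw=.6)
E
```

```text
yaw0 -45.6 [ 0.4723 -0.1671  0.249 ] [ 0.92  0.27 -0.74  1.91  0.21  1.03 -0.7 ] [0.3 0.1 1.5] 9
[{"x":0.0,"y":-0.017,"z":-0.028,"rx":-0.008,"ry":0.0,"rz":-0.001,"jaw":0.6},{"x":0.0,"y":-0.034,"z":-0.056,"rx":-0.015,"ry":0.0,"rz":-0.001,"jaw":0.6},{"x":0.0,"y":-0.051,"z":-0.085,"rx":-0.023,"ry":0.0,"rz":-0.001,"jaw":0.6},{"x":0.0,"y":-0.068,"z":-0.113,"rx":-0.03,"ry":0.0,"rz":-0.001,"jaw":0.6},{"x":0.0,"y":-0.085,"z":-0.141,"rx":-0.038,"ry":0.0,"rz":-0.001,"jaw":0.6},{"x":0.0,"y":-0.102,"z":-0.169,"rx":-0.045,"ry":0.0,"rz":-0.001,"jaw":0.6},{"x":0.028,"y":-0.102,"z":-0.169,"rx":-0.045,"ry":0.0,"rz":-0.001,"jaw":0.6},{"x":0.056,"y":-0.102,"z":-0.169,"rx":-0.045,"ry":0.0,"rz":-0.001,"jaw":0.6},{"x":0.084,"y":-0.102,"z":-0.169,"rx":-0.045,"ry":0.0,"rz":-0.001,"jaw":0.6}]
```

Request:
move_arm(motion=[{"x": 0, "y": -0.034, "z": -0.056, "rx": -0.015, "ry": 0, "rz": 0, "jaw": 0.6}, {"x": 0, "y": -0.068, "z": -0.113, "rx": -0.03, "ry": 0, "rz": 0, "jaw": 0.6}, {"x": 0, "y": -0.102, "z": -0.169, "rx": -0.045, "ry": 0, "rz": 0, "jaw": 0.6}, {"x": 0, "y": -0.102, "z": -0.169, "rx": -0.045, "ry": 0, "rz": 0, "jaw": 0.6}, {"x": 0, "y": -0.102, "z": -0.169, "rx": -0.045, "ry": 0, "rz": 0, "jaw": 0.6}, {"x": 0, "y": -0.102, "z": -0.169, "rx": -0.045, "ry": 0, "rz": 0, "jaw": 0.6}, {"x": 0.02, "y": -0.102, "z": -0.169, "rx": -0.045, "ry": 0, "rz": 0, "jaw": 0.6}, {"x": 0.04, "y": -0.102, "z": -0.169, "rx": -0.045, "ry": 0, "rz": 0, "jaw": 0.6}, {"x": 0.06, "y": -0.102, "z": -0.169, "rx": -0.045, "ry": 0, "rz": 0, "jaw": 0.6}, {"x": 0.083, "y": -0.102, "z": -0.169, "rx": -0.045, "ry": 0, "rz": 0, "jaw": 0.6}, {"x": 0.083, "y": -0.102, "z": -0.169, "rx": -0.045, "ry": 0, "rz": 0, "jaw": 0.6}, {"x": 0.083, "y": -0.102, "z": -0.169, "rx": -0.045, "ry": 0, "rz": 0, "jaw": 0.6}])

```text
time_s: 3.0
ee_pos: [0.5209, 0.0217, 0.1651]
ee_rot: [-0.648, -0.281, 0.65, -0.28]
ft_force: [1.0, 0.4, 0.2]
gripper_width: 0.0549
```

Run:
```python
from plant import env, optics, workorder, nets
from h import *
o=optics.camera("scene");w=optics.camera("wrist")
im=np.hstack([o["image"][150:310,100:260],w["image"][::2,::2][:160]])
cv2.imwrite("pics/e.png",cv2.cvtColor(np.hstack([cv2.resize(o["image"][160:300,100:240],(384,384)),cv2.resize(w["image"],(416,384))]),cv2.COLOR_RGB2BGR))
```

```text
(no output)
```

View pics/e.png

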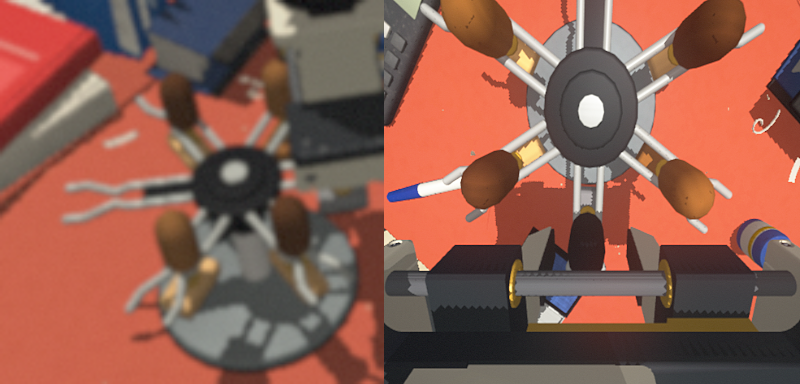

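```bash
cat >> h.py <<'E'
def arc(c,r,a0,a1,z,n,pre,post,jaw):
    A=[a0]*pre+list(np.linspace(a0,a1,n+1)[1:])+[a1]*post
    rows([(c[0]+r*np.cos(np.radians(a)),c[1]+r*np.sin(np.radians(a)),z,a-270,1) for a in A],jaw=jaw)
E
python3 - <<'E'
from h import *
arc((.5748,.0802),.077,227.3,283.3,.165,9,3,0,.2)
E
```

```text
yaw0 -43.2 [0.5226 0.022  0.167 ] [ 0.52  0.45 -0.76  1.94  0.39  0.91 -1.19] [0.3 0.7 0.1] 12
[{"x":0.002,"y":-0.001,"z":-0.001,"rx":-0.009,"ry":-0.001,"rz":-0.001,"jaw":0.2},{"x":0.002,"y":-0.001,"z":-0.001,"rx":-0.009,"ry":-0.001,"rz":-0.001,"jaw":0.2},{"x":0.002,"y":-0.001,"z":-0.001,"rx":-0.009,"ry":-0.001,"rz":-0.001,"jaw":0.2},{"x":0.002,"y":0.007,"z":-0.002,"rx":-0.117,"ry":-0.001,"rz":-0.001,"jaw":0.2},{"x":0.002,"y":0.015,"z":-0.003,"rx":-0.226,"ry":-0.001,"rz":-0.001,"jaw":0.2},{"x":0.002,"y":0.023,"z":-0.005,"rx":-0.335,"ry":-0.001,"rz":-0.001,"jaw":0.2},{"x":0.002,"y":0.031,"z":-0.009,"rx":-0.443,"ry":-0.001,"rz":-0.001,"jaw":0.2},{"x":0.002,"y":0.039,"z":-0.013,"rx":-0.552,"ry":-0.001,"rz":-0.001,"jaw":0.2},{"x":0.002,"y":0.045,"z":-0.017,"rx":-0.66,"ry":-0.001,"rz":-0.001,"jaw":0.2},{"x":0.002,"y":0.052,"z":-0.023,"rx":-0.769,"ry":-0.001,"rz":-0.001,"jaw":0.2},{"x":0.002,"y":0.057,"z":-0.029,"rx":-0.878,"ry":-0.001,"rz":-0.002,"jaw":0.2},{"x":0.002,"y":0.062,"z":-0.036,"rx":-0.986,"ry":-0.001,"rz":-0.002,"jaw":0.2}]
```

Request:
move_arm(squeeze=5, motion=[{"x": 0.001, "y": 0, "z": -0.001, "rx": 0, "ry": 0, "rz": 0, "jaw": 0.2}, {"x": 0.001, "y": 0, "z": -0.001, "rx": 0, "ry": 0, "rz": 0, "jaw": 0.2}, {"x": 0.001, "y": 0, "z": -0.001, "rx": 0, "ry": 0, "rz": 0, "jaw": 0.2}, {"x": 0.001, "y": 0, "z": -0.001, "rx": 0, "ry": 0, "rz": 0, "jaw": 0.2}, {"x": 0.001, "y": 0.007, "z": -0.002, "rx": -0.1, "ry": 0, "rz": 0, "jaw": 0.2}, {"x": 0.001, "y": 0.015, "z": -0.003, "rx": -0.21, "ry": 0, "rz": 0, "jaw": 0.2}, {"x": 0.001, "y": 0.023, "z": -0.005, "rx": -0.32, "ry": 0, "rz": 0, "jaw": 0.2}, {"x": 0.001, "y": 0.031, "z": -0.009, "rx": -0.43, "ry": 0, "rz": 0, "jaw": 0.2}, {"x": 0.001, "y": 0.039, "z": -0.013, "rx": -0.54, "ry": 0, "rz": 0, "jaw": 0.2}, {"x": 0.001, "y": 0.045, "z": -0.017, "rx": -0.65, "ry": 0, "rz": 0, "jaw": 0.2}, {"x": 0.001, "y": 0.052, "z": -0.023, "rx": -0.76, "ry": 0, "rz": 0, "jaw": 0.2}, {"x": 0.001, "y": 0.057, "z": -0.029, "rx": -0.87, "ry": 0, "rz": 0, "jaw": 0.2}])

```text
time_s: 4.1
ee_pos: [0.5825, 0.0023, 0.1648]
ee_rot: [0.468, 0.529, -0.47, 0.529]
ft_force: [-3.0, -3.1, 4.4]
gripper_width: 0.0259
```

Run:
```python
from h import *
arc((.5748,.0802),.077,277,340,.165,12,0,0,.2)
```

```text
yaw0 6.9 [0.5825 0.0023 0.1648] [ 0.62  0.62 -0.91  1.79  0.57  1.02 -0.39] [-3.  -3.1  4.4] 12
[{"x":0.0,"y":0.009,"z":-0.002,"rx":-0.094,"ry":0.002,"rz":0.003,"jaw":0.2},{"x":0.0,"y":0.016,"z":-0.003,"rx":-0.185,"ry":0.002,"rz":0.003,"jaw":0.2},{"x":0.0,"y":0.023,"z":-0.004,"rx":-0.277,"ry":0.002,"rz":0.003,"jaw":0.2},{"x":0.0,"y":0.029,"z":-0.006,"rx":-0.368,"ry":0.002,"rz":0.003,"jaw":0.2},{"x":0.0,"y":0.036,"z":-0.009,"rx":-0.46,"ry":0.002,"rz":0.003,"jaw":0.2},{"x":0.0,"y":0.042,"z":-0.013,"rx":-0.552,"ry":0.002,"rz":0.003,"jaw":0.2},{"x":0.0,"y":0.048,"z":-0.017,"rx":-0.643,"ry":0.001,"rz":0.004,"jaw":0.2},{"x":0.0,"y":0.053,"z":-0.021,"rx":-0.735,"ry":0.001,"rz":0.004,"jaw":0.2},{"x":0.0,"y":0.058,"z":-0.026,"rx":-0.827,"ry":0.001,"rz":0.004,"jaw":0.2},{"x":0.0,"y":0.063,"z":-0.032,"rx":-0.918,"ry":0.001,"rz":0.004,"jaw":0.2},{"x":0.0,"y":0.067,"z":-0.037,"rx":-1.01,"ry":0.001,"rz":0.004,"jaw":0.2},{"x":0.0,"y":0.07,"z":-0.043,"rx":-1.102,"ry":0.001,"rz":0.004,"jaw":0.2}]
```

Request:
move_arm(motion=[{"x": 0, "y": 0.009, "z": -0.001, "rx": -0.094, "ry": 0, "rz": 0, "jaw": 0.2}, {"x": 0, "y": 0.016, "z": -0.002, "rx": -0.185, "ry": 0, "rz": 0, "jaw": 0.2}, {"x": 0, "y": 0.023, "z": -0.004, "rx": -0.277, "ry": 0, "rz": 0, "jaw": 0.2}, {"x": 0, "y": 0.029, "z": -0.006, "rx": -0.368, "ry": 0, "rz": 0, "jaw": 0.2}, {"x": 0, "y": 0.036, "z": -0.009, "rx": -0.46, "ry": 0, "rz": 0, "jaw": 0.2}, {"x": 0, "y": 0.042, "z": -0.013, "rx": -0.552, "ry": 0, "rz": 0, "jaw": 0.2}, {"x": 0, "y": 0.048, "z": -0.017, "rx": -0.643, "ry": 0, "rz": 0, "jaw": 0.2}, {"x": 0, "y": 0.053, "z": -0.021, "rx": -0.735, "ry": 0, "rz": 0, "jaw": 0.2}, {"x": 0, "y": 0.058, "z": -0.026, "rx": -0.827, "ry": 0, "rz": 0, "jaw": 0.2}, {"x": 0, "y": 0.063, "z": -0.032, "rx": -0.918, "ry": 0, "rz": 0, "jaw": 0.2}, {"x": 0, "y": 0.067, "z": -0.037, "rx": -1.01, "ry": 0, "rz": 0, "jaw": 0.2}, {"x": 0, "y": 0.07, "z": -0.043, "rx": -1.102, "ry": 0, "rz": 0, "jaw": 0.2}])

```text
time_s: 5.1
ee_pos: [0.6483, 0.0524, 0.1648]
ee_rot: [0.122, 0.696, -0.125, 0.696]
ft_force: [-0.1, -3.0, 1.8]
gripper_width: 0.0256
```

Run:
```python
from h import *
arc((.5748,.0802),.077,340,360,.165,5,0,1,.2)
```

```text
yaw0 69.9 [0.6483 0.0524 0.1648] [ 0.57  0.83 -1.09  1.61  0.79  1.2   0.53] [-0.1 -3.   1.8] 6
[{"x":0.0,"y":0.006,"z":-0.002,"rx":-0.071,"ry":0.001,"rz":0.003,"jaw":0.2},{"x":0.0,"y":0.012,"z":-0.002,"rx":-0.141,"ry":0.001,"rz":0.003,"jaw":0.2},{"x":0.0,"y":0.017,"z":-0.003,"rx":-0.211,"ry":0.001,"rz":0.003,"jaw":0.2},{"x":0.0,"y":0.022,"z":-0.005,"rx":-0.281,"ry":0.0,"rz":0.003,"jaw":0.2},{"x":0.0,"y":0.027,"z":-0.006,"rx":-0.351,"ry":0.0,"rz":0.003,"jaw":0.2},{"x":0.0,"y":0.027,"z":-0.006,"rx":-0.351,"ry":0.0,"rz":0.003,"jaw":0.2}]
```

Request:
move_arm(motion=[{"x": 0, "y": 0.006, "z": -0.001, "rx": -0.071, "ry": 0, "rz": 0, "jaw": 0.2}, {"x": 0, "y": 0.012, "z": -0.002, "rx": -0.141, "ry": 0, "rz": 0, "jaw": 0.2}, {"x": 0, "y": 0.017, "z": -0.003, "rx": -0.211, "ry": 0, "rz": 0, "jaw": 0.2}, {"x": 0, "y": 0.022, "z": -0.005, "rx": -0.281, "ry": 0, "rz": 0, "jaw": 0.2}, {"x": 0, "y": 0.027, "z": -0.006, "rx": -0.351, "ry": 0, "rz": 0, "jaw": 0.2}, {"x": 0, "y": 0.027, "z": -0.006, "rx": -0.351, "ry": 0, "rz": 0, "jaw": 0.2}, {"x": 0, "y": 0.027, "z": -0.006, "rx": -0.351, "ry": 0, "rz": 0, "jaw": 0.2}])

```text
time_s: 5.68
ee_pos: [0.6526, 0.081, 0.1649]
ee_rot: [0.001, 0.706, -0.002, 0.708]
ft_force: [4.3, -3.5, 0.1]
gripper_width: 0.0255
```

Run:
```python
from plant import env, optics, workorder, nets
from h import *
rows([(.5748+.077,.0802,.165,90)],jaw=.2)
t=optics.camera("top");w=optics.camera("wrist")
cv2.imwrite("pics/f.png",cv2.cvtColor(np.hstack([cv2.resize(t["image"][110:240,110:240],(390,390)),cv2.resize(w["image"],(410,390))]),cv2.COLOR_RGB2BGR))
```

```text
yaw0 89.7 [0.6526 0.081  0.1649] [ 0.55  0.88 -1.15  1.59  0.84  1.24  0.81] [ 4.3 -3.5  0.1] 1
[{"x":0.0,"y":-0.001,"z":-0.001,"rx":-0.005,"ry":0.002,"rz":0.001,"jaw":0.2}]
```

View pics/f.png

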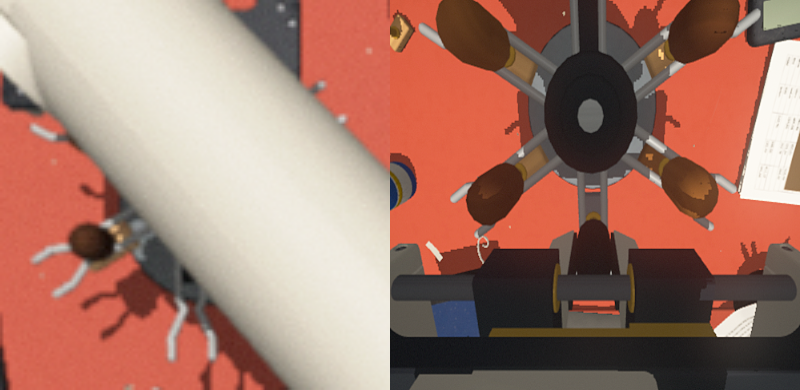

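Request:
move_arm(motion=[{"x": 0, "y": 0, "z": 0, "rx": 0, "ry": 0, "rz": 0, "jaw": 0.6}, {"x": 0, "y": 0, "z": 0, "rx": 0, "ry": 0, "rz": 0, "jaw": 0.6}, {"x": 0, "y": 0, "z": 0, "rx": 0, "ry": 0, "rz": 0, "jaw": 0.6}, {"x": -0.03, "y": 0, "z": 0, "rx": 0, "ry": 0, "rz": 0, "jaw": 0.6}, {"x": -0.06, "y": 0, "z": 0, "rx": 0, "ry": 0, "rz": 0, "jaw": 0.6}, {"x": -0.1, "y": 0, "z": 0, "rx": 0, "ry": 0, "rz": 0, "jaw": 0}, {"x": -0.12, "y": 0, "z": 0, "rx": 0, "ry": 0, "rz": 0, "jaw": 0}, {"x": -0.12, "y": 0, "z": 0, "rx": 0, "ry": 0, "rz": 0, "jaw": 0}, {"x": -0.12, "y": 0, "z": 0, "rx": 0, "ry": 0, "rz": 0, "jaw": 0}, {"x": -0.12, "y": 0, "z": 0, "rx": 0, "ry": 0, "rz": 0, "jaw": 0}])

```text
time_s: 6.62
ee_pos: [0.6507, 0.0822, 0.2838]
ee_rot: [0.0, 0.708, -0.001, 0.707]
ft_force: [-0.3, 0.7, -0.8]
gripper_width: 0.0265
```

Run:
```python
from plant import env, optics, workorder, nets
from h import *
w=optics.camera("wrist");print(env.get_state()["ee_pos"],env.get_state()["ft_force"])
np.savez("w1.npz",**w)
save("pics/g.png",w["image"],(80,0,400,240),(800,600))
print(proj(w,(.5748,.0802,.1405)),proj(w,(.475,.0802,.13)))
```

```text
[0.65060161 0.08199788 0.28323269] [ 0.05788748 -0.76162566  0.29548423]
[252.53130781 110.94427578] [252.1482093   -7.17718595]
```

View pics/g.png

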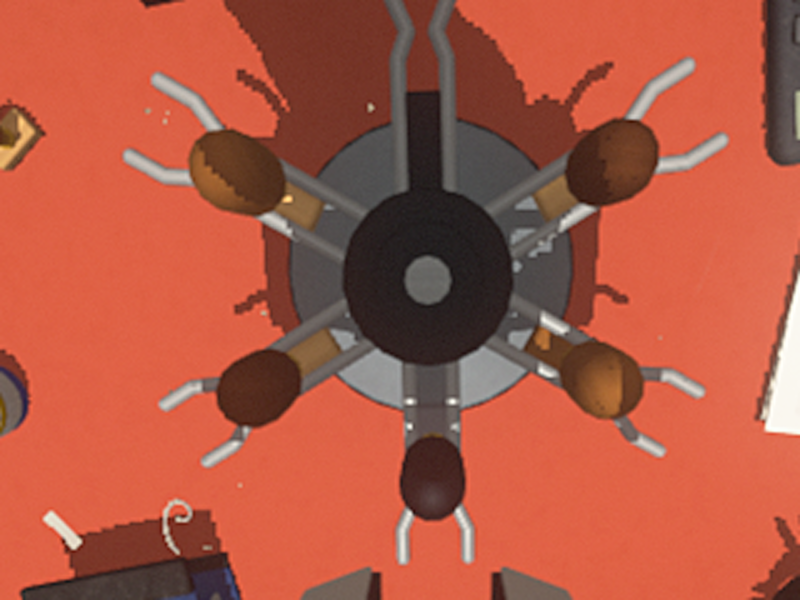

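Run:
```python
from h import *
w=dict(np.load("w1.npz"))
F=lambda u,v:(80+(u+.5)*.4-.5,(v+.5)*.4-.5)
g=cv2.cvtColor(w["image"],cv2.COLOR_RGB2HSV); 
m=((g[...,2]>85)&(g[...,1]<60)).astype(np.uint8); n,l,st,ce=cv2.connectedComponentsWithStats(m[100:124,238:266])
b=[c+(238,100) for c,s in zip(ce[1:],st[1:]) if s[4]>80]; print("button px",b)
A=atz(w,b[0] if b else F(428,279),.1405);print("axis",A)
e=atz(w,F(423.5,40),.128);o=atz(w,F(435.5,545),.128);e2=atz(w,F(425,100),.128)
for d in(e-A,e2-A,A-o,e-o):print(d.round(4),"a deg",np.degrees(np.arctan2(-d[1],-d[0])))
# wire centre rows: intensity profile
for r in (30,40,50,60):
    print(r,g[r,225:275,1].tolist())
```

```text
button px [array([250.6328125, 111.5859375])]
axis [0.57538357 0.07838647 0.1405    ]
[-0.0833 -0.001  -0.0125] a deg 0.7161979264960668
[-0.0638 -0.0006 -0.0125] a deg 0.5689481328152952
[-0.1144 -0.0028  0.0125] a deg 1.4091085954135685
[-0.1977 -0.0039  0.    ] a deg 1.1172776102482262
30 [168, 175, 171, 175, 171, 166, 171, 171, 163, 177, 149, 58, 11, 19, 19, 16, 6, 91, 182, 172, 175, 170, 175, 158, 172, 169, 170, 171, 166, 177, 111, 17, 24, 21, 16, 18, 49, 139, 179, 174, 164, 177, 169, 170, 170, 176, 168, 169, 176, 171]
40 [166, 170, 183, 177, 173, 164, 174, 168, 166, 174, 174, 90, 8, 18, 17, 17, 23, 53, 96, 87, 91, 87, 64, 72, 91, 94, 72, 81, 87, 99, 106, 27, 23, 19, 16, 23, 30, 119, 184, 169, 164, 173, 166, 164, 163, 164, 177, 167, 166, 169]
50 [171, 162, 169, 166, 165, 176, 149, 94, 49, 5, 4, 7, 23, 21, 15, 7, 15, 20, 80, 75, 76, 71, 81, 58, 68, 65, 77, 73, 64, 77, 92, 31, 25, 12, 17, 23, 24, 12, 10, 10, 9, 6, 7, 7, 13, 31, 123, 159, 171, 164]
60 [6, 3, 3, 9, 6, 6, 3, 3, 3, 3, 6, 6, 13, 19, 17, 10, 15, 16, 55, 60, 50, 65, 46, 59, 57, 46, 49, 70, 77, 60, 69, 30, 21, 13, 12, 16, 19, 12, 3, 3, 9, 6, 9, 9, 6, 10, 10, 10, 13, 6]
```

Run:
```python
from h import *
rows([(.5754,.079,.28,90),(.5754,.079,.168,90)],jaw=0)
```

```text
yaw0 89.9 [0.6506 0.082  0.2832] [ 0.58  0.77 -1.24  1.48  0.73  1.41  0.88] [ 0.1 -0.8  0.3] 7
[{"x":0.001,"y":-0.001,"z":-0.025,"rx":-0.001,"ry":-0.002,"rz":0.001,"jaw":0},{"x":0.002,"y":-0.002,"z":-0.05,"rx":-0.001,"ry":-0.002,"rz":0.001,"jaw":0},{"x":0.003,"y":-0.003,"z":-0.075,"rx":-0.002,"ry":-0.002,"rz":0.001,"jaw":0},{"x":0.031,"y":-0.003,"z":-0.075,"rx":-0.002,"ry":-0.002,"rz":0.001,"jaw":0},{"x":0.059,"y":-0.003,"z":-0.075,"rx":-0.002,"ry":-0.002,"rz":0.001,"jaw":0},{"x":0.087,"y":-0.003,"z":-0.075,"rx":-0.002,"ry":-0.002,"rz":0.001,"jaw":0},{"x":0.115,"y":-0.003,"z":-0.075,"rx":-0.002,"ry":-0.002,"rz":0.001,"jaw":0}]
```

Request:
move_arm(motion=[{"x": 0, "y": -0.003, "z": -0.035, "rx": 0, "ry": 0, "rz": 0, "jaw": 0}, {"x": 0, "y": -0.003, "z": -0.075, "rx": 0, "ry": 0, "rz": 0, "jaw": 0}, {"x": 0, "y": -0.003, "z": -0.075, "rx": 0, "ry": 0, "rz": 0, "jaw": 0}, {"x": 0.03, "y": -0.003, "z": -0.075, "rx": 0, "ry": 0, "rz": 0, "jaw": 0}, {"x": 0.06, "y": -0.003, "z": -0.075, "rx": 0, "ry": 0, "rz": 0, "jaw": 0}, {"x": 0.09, "y": -0.003, "z": -0.075, "rx": 0, "ry": 0, "rz": 0, "jaw": 0}, {"x": 0.105, "y": -0.003, "z": -0.075, "rx": 0, "ry": 0, "rz": 0, "jaw": 0}, {"x": 0.113, "y": -0.003, "z": -0.075, "rx": 0, "ry": 0, "rz": 0, "jaw": 0}, {"x": 0.114, "y": -0.003, "z": -0.075, "rx": 0, "ry": 0, "rz": 0, "jaw": 0}, {"x": 0.115, "y": -0.003, "z": -0.075, "rx": 0, "ry": 0, "rz": 0, "jaw": 0}])

```text
time_s: 7.5
ee_pos: [0.5767, 0.08, 0.1702]
ee_rot: [0.001, 0.707, -0.0, 0.707]
ft_force: [0.2, 1.0, 0.6]
gripper_width: 0.0004
```

Request:
move_arm(motion=[{"x": 0, "y": 0, "z": 0, "rx": 0, "ry": 0, "rz": 0, "jaw": 0}, {"x": 0.001, "y": 0, "z": 0, "rx": 0, "ry": 0, "rz": 0, "jaw": 0}, {"x": 0.002, "y": 0, "z": 0, "rx": 0, "ry": 0, "rz": 0, "jaw": 0}, {"x": 0.003, "y": 0, "z": 0, "rx": 0, "ry": 0, "rz": 0, "jaw": 0}, {"x": 0.003, "y": 0, "z": 0, "rx": 0, "ry": 0, "rz": 0, "jaw": 0}])

```text
time_s: 7.92
ee_pos: [0.5766, 0.0793, 0.167]
ee_rot: [0.001, 0.707, -0.001, 0.707]
ft_force: [-1.1, -0.4, 0.3]
gripper_width: 0.0004
```

Request:
move_arm(motion=[{"x": 0.001, "y": 0, "z": 0, "rx": 0, "ry": 0, "rz": 0, "jaw": 0}, {"x": 0.001, "y": 0, "z": 0, "rx": 0, "ry": 0, "rz": 0, "jaw": 0}])

```text
time_s: 8.08
ee_pos: [0.5764, 0.0793, 0.1657]
ee_rot: [0.001, 0.707, -0.001, 0.707]
ft_force: [0.7, -0.9, 0.2]
gripper_width: 0.0002
```

Request:
move_arm(motion=[{"x": 0.001, "y": 0, "z": 0, "rx": 0, "ry": 0, "rz": 0, "jaw": 0}, {"x": 0.001, "y": 0, "z": 0, "rx": 0, "ry": 0, "rz": 0, "jaw": 0}])

```text
time_s: 8.25
ee_pos: [0.5763, 0.0793, 0.1646]
ee_rot: [0.001, 0.707, -0.001, 0.707]
ft_force: [-0.1, -0.7, 0.1]
gripper_width: 0.0004
```

Request:
move_arm(motion=[{"x": 0.001, "y": 0, "z": 0, "rx": 0, "ry": 0, "rz": 0, "jaw": 0}, {"x": 0.001, "y": 0, "z": 0, "rx": 0, "ry": 0, "rz": 0, "jaw": 0}])

```text
time_s: 8.42
ee_pos: [0.5763, 0.0793, 0.1635]
ee_rot: [0.001, 0.707, -0.001, 0.707]
ft_force: [0.8, 0.3, 0.0]
gripper_width: 0.0005
```

Request:
move_arm(motion=[{"x": 0.001, "y": 0, "z": 0, "rx": 0, "ry": 0, "rz": 0, "jaw": 0}, {"x": 0.001, "y": 0, "z": 0, "rx": 0, "ry": 0, "rz": 0, "jaw": 0}])

```text
time_s: 8.58
ee_pos: [0.5765, 0.0794, 0.1631]
ee_rot: [0.001, 0.707, -0.001, 0.707]
ft_force: [-1.6, -0.4, 3.3]
gripper_width: 0.0001
```

Request:
move_arm(motion=[{"x": 0.001, "y": 0, "z": 0, "rx": 0, "ry": 0, "rz": 0, "jaw": 0}, {"x": 0.001, "y": 0, "z": 0, "rx": 0, "ry": 0, "rz": 0, "jaw": 0}])

```text
time_s: 8.75
ee_pos: [0.5765, 0.0795, 0.163]
ee_rot: [0.0, 0.707, -0.001, 0.707]
ft_force: [-3.3, -1.7, 10.9]
gripper_width: 0.0005
```

Contact: the button top is at z ≈ 0.1411, so the wire tops are at h ≈ 0.1316. This agrees with the stereo estimate of 0.131. Next I go to the stamp.

Run:
```python
from h import *
rows([(.5765,.0795,.25,90),(.52,-.218,.24,8)],jaw=.55)
```

```text
yaw0 89.9 [0.5765 0.0795 0.163 ] [ 0.64  0.79 -1.2   1.79  0.81  1.15  0.75] [-3.3 -1.7 10.9] 16
[{"x":-0.029,"y":0.0,"z":0.0,"rx":-0.001,"ry":0.0,"rz":0.001,"jaw":0.55},{"x":-0.058,"y":0.0,"z":0.0,"rx":-0.001,"ry":0.0,"rz":0.001,"jaw":0.55},{"x":-0.087,"y":0.0,"z":0.0,"rx":-0.002,"ry":0.0,"rz":0.001,"jaw":0.55},{"x":-0.086,"y":-0.023,"z":-0.004,"rx":0.108,"ry":0.001,"rz":0.001,"jaw":0.55},{"x":-0.085,"y":-0.046,"z":-0.009,"rx":0.218,"ry":0.001,"rz":0.001,"jaw":0.55},{"x":-0.085,"y":-0.069,"z":-0.013,"rx":0.329,"ry":0.001,"rz":0.001,"jaw":0.55},{"x":-0.084,"y":-0.092,"z":-0.017,"rx":0.439,"ry":0.001,"rz":0.001,"jaw":0.55},{"x":-0.083,"y":-0.115,"z":-0.022,"rx":0.549,"ry":0.001,"rz":0.001,"jaw":0.55},{"x":-0.082,"y":-0.137,"z":-0.026,"rx":0.659,"ry":0.001,"rz":0.001,"jaw":0.55},{"x":-0.082,"y":-0.16,"z":-0.03,"rx":0.769,"ry":0.001,"rz":0.001,"jaw":0.55},{"x":-0.081,"y":-0.183,"z":-0.034,"rx":0.879,"ry":0.001,"rz":0.001,"jaw":0.55},{"x":-0.08,"y":-0.206,"z":-0.039,"rx":0.989,"ry":0.001,"rz":0.001,"jaw":0.55},{"x":-0.079,"y":-0.229,"z":-0.043,"rx":1.099,"ry":0.001,"rz":0.0,"jaw":0.55},{"x":-0.078,"y":-0.252,"z":-0.047,"rx":1.209,"ry":0.001,"rz":0.0,"jaw":0.55},{"x":-0.078,"y":-0.275,"z":-0.052,"rx":1.319,"ry":0.001,"rz":0.0,"jaw":0.55},{"x":-0.077,"y":-0.298,"z":-0.056,"rx":1.429,"ry":0.001,"rz":0.0,"jaw":0.55}]
```

Request:
move_arm(motion=[{"x": -0.03, "y": 0, "z": 0, "rx": 0, "ry": 0, "rz": 0, "jaw": 0}, {"x": -0.06, "y": 0, "z": 0, "rx": 0, "ry": 0, "rz": 0, "jaw": 0}, {"x": -0.087, "y": 0, "z": 0, "rx": 0.1, "ry": 0, "rz": 0, "jaw": 0.55}, {"x": -0.087, "y": -0.03, "z": -0.006, "rx": 0.22, "ry": 0, "rz": 0, "jaw": 0.55}, {"x": -0.087, "y": -0.06, "z": -0.012, "rx": 0.34, "ry": 0, "rz": 0, "jaw": 0.55}, {"x": -0.087, "y": -0.09, "z": -0.018, "rx": 0.46, "ry": 0, "rz": 0, "jaw": 0.55}, {"x": -0.087, "y": -0.12, "z": -0.024, "rx": 0.58, "ry": 0, "rz": 0, "jaw": 0.55}, {"x": -0.087, "y": -0.15, "z": -0.03, "rx": 0.7, "ry": 0, "rz": 0, "jaw": 0.55}, {"x": -0.087, "y": -0.18, "z": -0.036, "rx": 0.82, "ry": 0, "rz": 0, "jaw": 0.55}, {"x": -0.087, "y": -0.21, "z": -0.042, "rx": 0.94, "ry": 0, "rz": 0, "jaw": 0.55}, {"x": -0.087, "y": -0.24, "z": -0.048, "rx": 1.06, "ry": 0, "rz": 0, "jaw": 0.55}, {"x": -0.087, "y": -0.265, "z": -0.054, "rx": 1.18, "ry": 0, "rz": 0, "jaw": 0.55}])

```text
time_s: 9.75
ee_pos: [0.5213, -0.1881, 0.2486]
ee_rot: [0.396, 0.586, -0.396, 0.586]
ft_force: [0.9, -0.1, -0.7]
gripper_width: 0.0501
```

Run:
```python
from h import *
rows([(.4972,-.2186,.24,-60),(.4972,-.2186,.20,-90)],jaw=.55)
```

```text
yaw0 21.9 [ 0.5213 -0.1881  0.2486] [ 1.12  0.52 -1.09  1.78  0.5   1.15  0.25] [ 0.9 -0.1 -0.7] 18
[{"x":0.001,"y":-0.003,"z":0.001,"rx":0.11,"ry":0.001,"rz":0.0,"jaw":0.55},{"x":0.001,"y":-0.005,"z":0.003,"rx":0.22,"ry":0.001,"rz":0.0,"jaw":0.55},{"x":0.002,"y":-0.008,"z":0.004,"rx":0.33,"ry":0.001,"rz":0.0,"jaw":0.55},{"x":0.003,"y":-0.01,"z":0.006,"rx":0.44,"ry":0.001,"rz":0.0,"jaw":0.55},{"x":0.003,"y":-0.013,"z":0.007,"rx":0.55,"ry":0.001,"rz":0.0,"jaw":0.55},{"x":0.004,"y":-0.016,"z":0.009,"rx":0.659,"ry":0.001,"rz":0.0,"jaw":0.55},{"x":0.005,"y":-0.018,"z":0.01,"rx":0.769,"ry":0.001,"rz":0.0,"jaw":0.55},{"x":0.005,"y":-0.021,"z":0.012,"rx":0.879,"ry":0.001,"rz":0.0,"jaw":0.55},{"x":0.006,"y":-0.023,"z":0.013,"rx":0.989,"ry":0.001,"rz":0.0,"jaw":0.55},{"x":0.007,"y":-0.026,"z":0.015,"rx":1.099,"ry":0.001,"rz":0.0,"jaw":0.55},{"x":0.007,"y":-0.029,"z":0.016,"rx":1.209,"ry":0.001,"rz":0.0,"jaw":0.55},{"x":0.008,"y":-0.031,"z":0.018,"rx":1.319,"ry":0.001,"rz":0.0,"jaw":0.55},{"x":0.009,"y":-0.034,"z":0.019,"rx":1.429,"ry":0.001,"rz":0.0,"jaw":0.55},{"x":0.017,"y":-0.034,"z":0.019,"rx":1.533,"ry":0.001,"rz":0.0,"jaw":0.55},{"x":0.025,"y":-0.034,"z":0.019,"rx":1.638,"ry":0.001,"rz":0.0,"jaw":0.55},{"x":0.033,"y":-0.034,"z":0.019,"rx":1.743,"ry":0.001,"rz":0.0,"jaw":0.55},{"x":0.041,"y":-0.034,"z":0.019,"rx":1.848,"ry":0.001,"rz":0.0,"jaw":0.55},{"x":0.049,"y":-0.034,"z":0.019,"rx":1.952,"ry":0.001,"rz":-0.001,"jaw":0.55}]
```

Request:
move_arm(motion=[{"x": 0.001, "y": -0.005, "z": 0.003, "rx": 0.12, "ry": 0, "rz": 0, "jaw": 0.55}, {"x": 0.002, "y": -0.008, "z": 0.005, "rx": 0.24, "ry": 0, "rz": 0, "jaw": 0.55}, {"x": 0.003, "y": -0.012, "z": 0.007, "rx": 0.36, "ry": 0, "rz": 0, "jaw": 0.55}, {"x": 0.004, "y": -0.016, "z": 0.009, "rx": 0.48, "ry": 0, "rz": 0, "jaw": 0.55}, {"x": 0.005, "y": -0.02, "z": 0.011, "rx": 0.6, "ry": 0, "rz": 0, "jaw": 0.55}, {"x": 0.006, "y": -0.024, "z": 0.013, "rx": 0.72, "ry": 0, "rz": 0, "jaw": 0.55}, {"x": 0.007, "y": -0.028, "z": 0.016, "rx": 0.84, "ry": 0, "rz": 0, "jaw": 0.55}, {"x": 0.008, "y": -0.032, "z": 0.018, "rx": 0.96, "ry": 0, "rz": 0, "jaw": 0.55}, {"x": 0.009, "y": -0.034, "z": 0.019, "rx": 1.08, "ry": 0, "rz": 0, "jaw": 0.55}, {"x": 0.009, "y": -0.034, "z": 0.019, "rx": 1.2, "ry": 0, "rz": 0, "jaw": 0.55}, {"x": 0.009, "y": -0.034, "z": 0.019, "rx": 1.32, "ry": 0, "rz": 0, "jaw": 0.55}, {"x": 0.009, "y": -0.034, "z": 0.019, "rx": 1.43, "ry": 0, "rz": 0, "jaw": 0.55}])

```text
time_s: 10.75
ee_pos: [0.4976, -0.2159, 0.2396]
ee_rot: [0.683, 0.183, -0.683, 0.183]
ft_force: [-0.6, -0.3, 0.7]
gripper_width: 0.0503
```

Run:
```python
from plant import env, optics, workorder, nets
from h import *
rows([(.4972,-.2186,.071,-60)],jaw=.55)
w=optics.camera("wrist");np.savez("w2.npz",**w)
for b in nets.boxes_of("wrist","stamp_loose"):print(b)
print([proj(w,(.4972,-.2186,z)).round(0) for z in (.088,.045,0)])
save("pics/i.png",w["image"],(0,0,512,384),(640,480))
```

```text
yaw0 -60.0 [ 0.4976 -0.2159  0.2396] [ 0.98  0.38 -0.77  1.82  0.3   1.06 -0.95] [-0.6 -0.3  0.7] 5
[{"x":0.034,"y":0.0,"z":0.0,"rx":0.0,"ry":0.0,"rz":0.0,"jaw":0.55},{"x":0.067,"y":0.001,"z":0.001,"rx":0.0,"ry":0.0,"rz":0.0,"jaw":0.55},{"x":0.101,"y":0.001,"z":0.001,"rx":0.0,"ry":0.0,"rz":0.0,"jaw":0.55},{"x":0.135,"y":0.002,"z":0.001,"rx":0.0,"ry":0.0,"rz":0.0,"jaw":0.55},{"x":0.169,"y":0.002,"z":0.002,"rx":0.001,"ry":0.0,"rz":0.0,"jaw":0.55}]
{'box': [198.1, 128.3, 223.9, 146.0], 'p': 0.87}
{'box': [239.0, 161.4, 274.5, 195.4], 'p': 0.83}
{'box': [214.0, 219.2, 260.4, 270.0], 'p': 0.64}
[array([256., 186.]), array([255., 176.]), array([255., 168.])]
```

View pics/i.png

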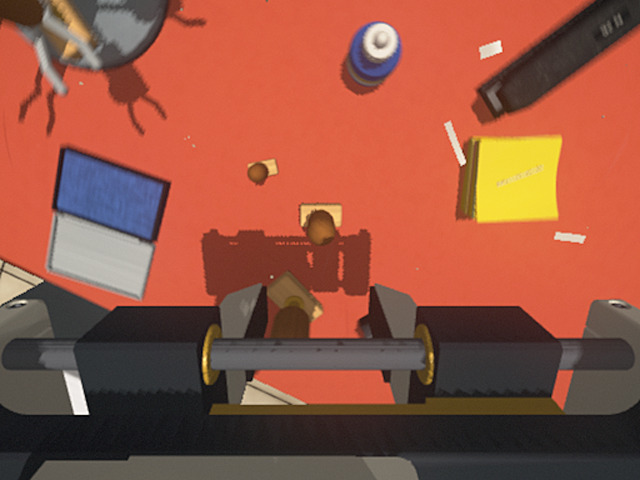

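Run:
```python
from h import *
w=dict(np.load("w2.npz"))
t=np.linspace(0,2*np.pi,40)
def sil(x,y):
    pts=[]
    for z,r in [(.040,.013),(.072,.013),(.078,.0118),(.083,.0092),(.086,.006),(.088,.0)]:
        pts+=[proj(w,(x+r*np.cos(a),y+r*np.sin(a),z)) for a in t]
    return np.array(pts,np.float32)
q=sil(.4972,-.2186);print(q.min(0),q.max(0))
q=sil(.4982,-.2186);print(q.min(0),q.max(0)); q=sil(.4972,-.2176);print(q.min(0),q.max(0))
im=cv2.cvtColor(w["image"],cv2.COLOR_RGB2BGR)
hull=cv2.convexHull(sil(.4972,-.2186)).reshape(-1,1,2)
big=cv2.resize(im[140:220,210:310],(800,640),interpolation=cv2.INTER_CUBIC)
cv2.polylines(big,[((hull-[210,140]+.5)*8).astype(np.int32)],True,(0,255,0),1)
cv2.imwrite("pics/j.png",cv2.resize(big,(700,560)))
```

```text
[243.97487 164.68207] [267.20676 193.72346]
[244.41382 163.97876] [267.66556 192.98003]
[243.19485 164.27646] [266.43713 193.29472]
```

View pics/j.png

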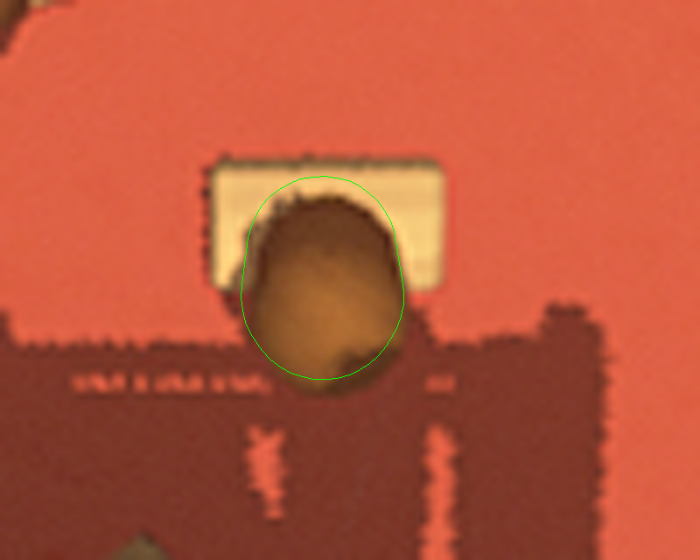

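Request:
move_arm(squeeze=30, motion=[{"x": 0.02, "y": 0.003, "z": 0.004, "rx": 0, "ry": 0, "rz": 0, "jaw": 0.55}, {"x": 0.055, "y": 0.003, "z": 0.004, "rx": 0, "ry": 0, "rz": 0, "jaw": 0.55}, {"x": 0.09, "y": 0.003, "z": 0.004, "rx": 0, "ry": 0, "rz": 0, "jaw": 0.55}, {"x": 0.12, "y": 0.003, "z": 0.004, "rx": 0, "ry": 0, "rz": 0, "jaw": 0.55}, {"x": 0.145, "y": 0.003, "z": 0.004, "rx": 0, "ry": 0, "rz": 0, "jaw": 0.55}, {"x": 0.16, "y": 0.003, "z": 0.004, "rx": 0, "ry": 0, "rz": 0, "jaw": 0.55}, {"x": 0.168, "y": 0.003, "z": 0.004, "rx": 0, "ry": 0, "rz": 0, "jaw": 0.55}, {"x": 0.168, "y": 0.003, "z": 0.004, "rx": 0, "ry": 0, "rz": 0, "jaw": 0.55}, {"x": 0.168, "y": 0.003, "z": 0.004, "rx": 0, "ry": 0, "rz": 0, "jaw": 0.2}, {"x": 0.168, "y": 0.003, "z": 0.004, "rx": 0, "ry": 0, "rz": 0, "jaw": 0.2}, {"x": 0.168, "y": 0.003, "z": 0.004, "rx": 0, "ry": 0, "rz": 0, "jaw": 0.2}, {"x": 0.168, "y": 0.003, "z": 0.004, "rx": 0, "ry": 0, "rz": 0, "jaw": 0.2}])

```text
time_s: 11.85
ee_pos: [0.4966, -0.2211, 0.0729]
ee_rot: [0.683, 0.185, -0.682, 0.186]
ft_force: [0.8, 0.2, 0.1]
gripper_width: 0.0287
```

Run:
```python
from h import *
rows([(.497,-.2186,.25,-60)],jaw=.2)
```

```text
yaw0 -59.6 [ 0.4966 -0.2211  0.0729] [ 0.87  0.61 -0.63  1.94  0.52  0.76 -1.11] [0.8 0.2 0.1] 5
[{"x":-0.035,"y":0.0,"z":0.0,"rx":0.001,"ry":-0.001,"rz":-0.002,"jaw":0.2},{"x":-0.071,"y":-0.001,"z":-0.001,"rx":0.003,"ry":-0.001,"rz":-0.002,"jaw":0.2},{"x":-0.106,"y":-0.001,"z":-0.001,"rx":0.004,"ry":-0.001,"rz":-0.002,"jaw":0.2},{"x":-0.142,"y":-0.001,"z":-0.001,"rx":0.005,"ry":-0.001,"rz":-0.002,"jaw":0.2},{"x":-0.177,"y":-0.002,"z":-0.002,"rx":0.006,"ry":-0.001,"rz":-0.002,"jaw":0.2}]
```

Request:
move_arm(motion=[{"x": 0, "y": 0, "z": 0, "rx": 0, "ry": 0, "rz": 0, "jaw": 0.2}, {"x": 0, "y": 0, "z": 0, "rx": 0, "ry": 0, "rz": 0, "jaw": 0.2}, {"x": 0, "y": 0, "z": 0, "rx": 0, "ry": 0, "rz": 0, "jaw": 0.2}])

```text
time_s: 12.1
ee_pos: [0.4965, -0.2209, 0.0727]
ee_rot: [0.683, 0.185, -0.682, 0.186]
ft_force: [-1.5, 0.1, 5.8]
gripper_width: 0.025
```

Run:
```python
from h import *
rows([(.4965,-.2209,.2,-60),(.42,.079,.2,0)],jaw=.2,lin=.03)
```

```text
yaw0 -59.6 [ 0.4965 -0.2209  0.0727] [ 0.87  0.61 -0.63  1.94  0.52  0.76 -1.11] [-1.5  0.1  5.8] 16
[{"x":-0.025,"y":0.0,"z":0.0,"rx":0.001,"ry":-0.001,"rz":-0.002,"jaw":0.2},{"x":-0.051,"y":0.0,"z":0.0,"rx":0.003,"ry":-0.001,"rz":-0.002,"jaw":0.2},{"x":-0.076,"y":0.0,"z":0.0,"rx":0.004,"ry":-0.001,"rz":-0.002,"jaw":0.2},{"x":-0.102,"y":0.0,"z":0.0,"rx":0.005,"ry":-0.001,"rz":-0.002,"jaw":0.2},{"x":-0.127,"y":0.0,"z":0.0,"rx":0.006,"ry":-0.001,"rz":-0.002,"jaw":0.2},{"x":-0.127,"y":-0.027,"z":-0.008,"rx":-0.089,"ry":-0.001,"rz":-0.002,"jaw":0.2},{"x":-0.127,"y":-0.054,"z":-0.016,"rx":-0.184,"ry":-0.001,"rz":-0.002,"jaw":0.2},{"x":-0.127,"y":-0.081,"z":-0.023,"rx":-0.279,"ry":-0.001,"rz":-0.002,"jaw":0.2},{"x":-0.127,"y":-0.108,"z":-0.031,"rx":-0.374,"ry":0.0,"rz":-0.002,"jaw":0.2},{"x":-0.128,"y":-0.135,"z":-0.039,"rx":-0.47,"ry":0.0,"rz":-0.002,"jaw":0.2},{"x":-0.128,"y":-0.162,"z":-0.047,"rx":-0.565,"ry":0.0,"rz":-0.002,"jaw":0.2},{"x":-0.128,"y":-0.189,"z":-0.055,"rx":-0.66,"ry":0.0,"rz":-0.002,"jaw":0.2},{"x":-0.128,"y":-0.216,"z":-0.062,"rx":-0.755,"ry":0.0,"rz":-0.002,"jaw":0.2},{"x":-0.128,"y":-0.243,"z":-0.07,"rx":-0.85,"ry":0.0,"rz":-0.002,"jaw":0.2},{"x":-0.128,"y":-0.27,"z":-0.078,"rx":-0.946,"ry":0.0,"rz":-0.002,"jaw":0.2},{"x":-0.128,"y":-0.297,"z":-0.086,"rx":-1.041,"ry":0.0,"rz":-0.002,"jaw":0.2}]
```

Request:
move_arm(squeeze=40, motion=[{"x": -0.015, "y": 0, "z": 0, "rx": 0, "ry": 0, "rz": 0, "jaw": 0.2}, {"x": -0.045, "y": 0, "z": 0, "rx": 0, "ry": 0, "rz": 0, "jaw": 0.2}, {"x": -0.08, "y": 0, "z": 0, "rx": 0, "ry": 0, "rz": 0, "jaw": 0.2}, {"x": -0.115, "y": 0, "z": 0, "rx": 0, "ry": 0, "rz": 0, "jaw": 0.2}, {"x": -0.145, "y": 0, "z": 0, "rx": 0, "ry": 0, "rz": 0, "jaw": 0.2}, {"x": -0.155, "y": -0.027, "z": -0.008, "rx": -0.09, "ry": 0, "rz": 0, "jaw": 0.2}, {"x": -0.155, "y": -0.054, "z": -0.016, "rx": -0.184, "ry": 0, "rz": 0, "jaw": 0.2}, {"x": -0.155, "y": -0.081, "z": -0.023, "rx": -0.28, "ry": 0, "rz": 0, "jaw": 0.2}, {"x": -0.155, "y": -0.108, "z": -0.031, "rx": -0.374, "ry": 0, "rz": 0, "jaw": 0.2}, {"x": -0.155, "y": -0.135, "z": -0.039, "rx": -0.47, "ry": 0, "rz": 0, "jaw": 0.2}, {"x": -0.155, "y": -0.162, "z": -0.047, "rx": -0.565, "ry": 0, "rz": 0, "jaw": 0.2}, {"x": -0.155, "y": -0.189, "z": -0.055, "rx": -0.66, "ry": 0, "rz": 0, "jaw": 0.2}])

```text
time_s: 13.1
ee_pos: [0.4468, -0.0286, 0.2266]
ee_rot: [-0.584, -0.397, 0.585, -0.398]
ft_force: [0.1, 0.7, -0.2]
gripper_width: 0.0246
```

Run:
```python
from h import *
rows([(.42,.079,.225,0)],jaw=.2,lin=.03)
```

```text
yaw0 -21.6 [ 0.4468 -0.0286  0.2266] [ 0.92  0.27 -1.04  2.05  0.28  0.98 -0.63] [ 0.1  0.7 -0.2] 4
[{"x":0.0,"y":-0.016,"z":-0.023,"rx":-0.094,"ry":0.001,"rz":0.0,"jaw":0.2},{"x":0.001,"y":-0.032,"z":-0.045,"rx":-0.188,"ry":0.001,"rz":0.0,"jaw":0.2},{"x":0.001,"y":-0.048,"z":-0.068,"rx":-0.282,"ry":0.001,"rz":0.0,"jaw":0.2},{"x":0.002,"y":-0.064,"z":-0.09,"rx":-0.376,"ry":0.001,"rz":0.0,"jaw":0.2}]
```

Request:
move_arm(motion=[{"x": 0, "y": -0.016, "z": -0.023, "rx": -0.094, "ry": 0, "rz": 0, "jaw": 0.2}, {"x": 0, "y": -0.032, "z": -0.045, "rx": -0.188, "ry": 0, "rz": 0, "jaw": 0.2}, {"x": 0, "y": -0.048, "z": -0.068, "rx": -0.282, "ry": 0, "rz": 0, "jaw": 0.2}, {"x": 0.01, "y": -0.064, "z": -0.09, "rx": -0.376, "ry": 0, "rz": 0, "jaw": 0.2}, {"x": 0.03, "y": -0.064, "z": -0.09, "rx": -0.376, "ry": 0, "rz": 0, "jaw": 0.2}, {"x": 0.05, "y": -0.064, "z": -0.09, "rx": -0.376, "ry": 0, "rz": 0, "jaw": 0.2}, {"x": 0.057, "y": -0.064, "z": -0.09, "rx": -0.376, "ry": 0, "rz": 0, "jaw": 0.2}, {"x": 0.057, "y": -0.064, "z": -0.09, "rx": -0.376, "ry": 0, "rz": 0, "jaw": 0.2}, {"x": 0.057, "y": -0.064, "z": -0.09, "rx": -0.376, "ry": 0, "rz": 0, "jaw": 0.2}])

```text
time_s: 13.85
ee_pos: [0.4216, 0.0777, 0.1699]
ee_rot: [-0.501, -0.499, 0.501, -0.499]
ft_force: [0.5, 0.8, -0.5]
gripper_width: 0.0248
```

Run:
```python
from plant import env, optics, workorder, nets
from h import *
w=optics.camera("wrist");o=optics.camera("scene");np.savez("w3.npz",**w);np.savez("s3.npz",**o)
rows([(.5,.0785,.169,0)],jaw=.2)
cv2.imwrite("pics/k.png",cv2.cvtColor(np.hstack([cv2.resize(o["image"][160:310,100:260],(400,375)),cv2.resize(w["image"],(400,375))]),cv2.COLOR_RGB2BGR))
```

```text
yaw0 -0.3 [0.4225 0.0776 0.1706] [ 0.69  0.36 -1.08  2.14  0.42  0.87 -0.64] [ 0.6 -0.1 -1.3] 3
[{"x":0.001,"y":0.026,"z":0.0,"rx":-0.002,"ry":0.0,"rz":-0.001,"jaw":0.2},{"x":0.001,"y":0.052,"z":-0.001,"rx":-0.004,"ry":0.0,"rz":-0.001,"jaw":0.2},{"x":0.002,"y":0.077,"z":-0.001,"rx":-0.005,"ry":0.0,"rz":-0.001,"jaw":0.2}]
```

View pics/k.png

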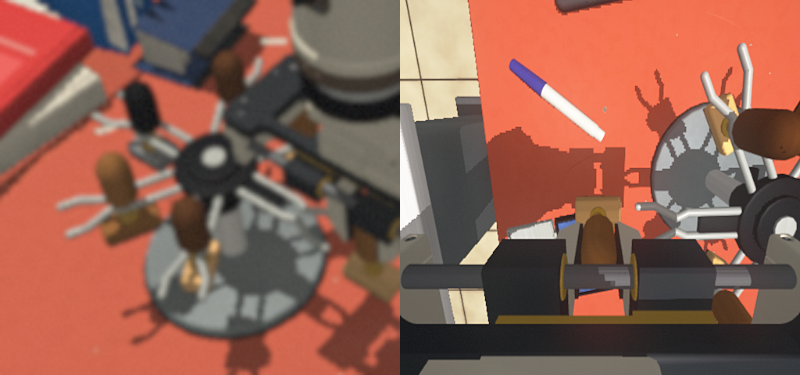

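```bash
cat > ov.py <<'E'
from h import *
def wires(ax,ay,a,h=.1316):
    L=[(.035,.009),(.078,.009),(.086,.0052),(.106,.0145),(.123,.0145)]
    out=[]
    for s in(1,-1):
        out.append([(ax-(r*np.cos(a)-s*t*np.sin(a)),ay-(r*np.sin(a)+s*t*np.cos(a)),h-.003) for r,t in L])
    return out
def draw(w,box,k,name,ax,ay,a,sx,sy,uz):
    l,t,r,b=box; im=cv2.cvtColor(cv2.resize(w["image"][t:b,l:r],((r-l)*k,(b-t)*k),interpolation=cv2.INTER_CUBIC),cv2.COLOR_RGB2BGR)
    T=lambda X:((proj(w,X)-[l,t]+.5)*k).astype(int)
    for L in wires(ax,ay,a): cv2.polylines(im,[np.array([T(X) for X in L]).reshape(-1,1,2)],False,(0,255,0),1)
    th=np.linspace(0,2*np.pi,30)
    for z,rr in((.088,.002),(.072,.013),(.04,.0045)):
        cv2.polylines(im,[np.array([T((sx+rr*np.cos(q),sy+rr*np.sin(q),uz+z)) for q in th]).reshape(-1,1,2)],True,(255,255,0),1)
    cv2.imwrite(name,im)
E
python3 - <<'E'
from ov import *
w=dict(np.load("w3.npz"))
draw(w,(210,180,410,330),4,"pics/l.png",.5754,.0784,np.radians(1),.4225,.077,.1706-.0727)
E
```

```text
(no output)
```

View pics/l.png

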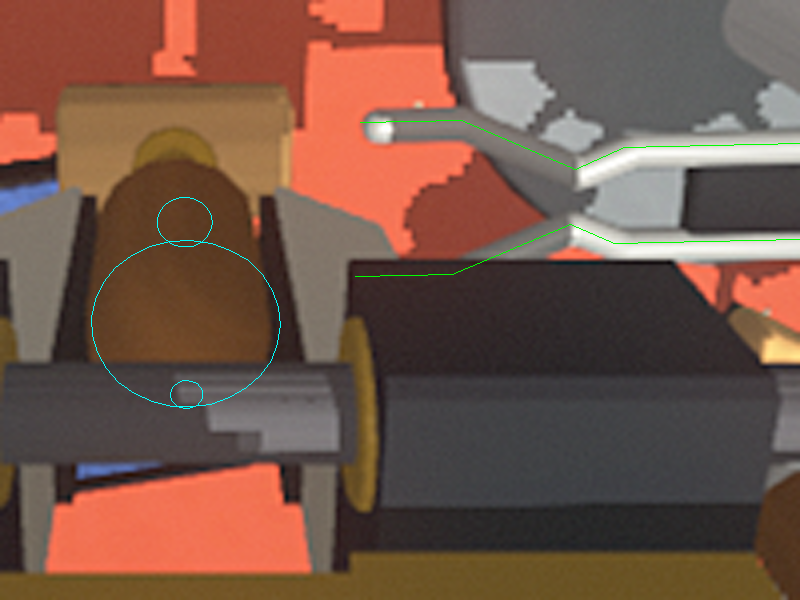

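Request:
move_arm(motion=[{"x": 0, "y": 0.012, "z": 0, "rx": 0, "ry": 0, "rz": 0, "jaw": 0.2}, {"x": 0, "y": 0.026, "z": 0, "rx": 0, "ry": 0, "rz": 0, "jaw": 0.2}, {"x": 0, "y": 0.038, "z": 0, "rx": 0, "ry": 0, "rz": 0, "jaw": 0.2}, {"x": 0, "y": 0.048, "z": -0.001, "rx": 0, "ry": 0, "rz": 0, "jaw": 0.2}, {"x": 0, "y": 0.054, "z": -0.001, "rx": 0, "ry": 0, "rz": 0, "jaw": 0.2}, {"x": 0, "y": 0.057, "z": -0.001, "rx": 0, "ry": 0, "rz": 0, "jaw": 0.2}, {"x": 0, "y": 0.057, "z": -0.001, "rx": 0, "ry": 0, "rz": 0, "jaw": 0.2}])

```text
time_s: 14.53
ee_pos: [0.4792, 0.0784, 0.17]
ee_rot: [0.502, 0.499, -0.501, 0.499]
ft_force: [0.2, 0.1, 0.0]
gripper_width: 0.0251
```

Run:
```python
from plant import env, optics, workorder, nets
from ov import *
s=env.get_state();print(s["ee_pos"],s["ft_force"],s["moment"],s["gripper_width"])
w=optics.camera("wrist");np.savez("w4.npz",**w)
p=s["ee_pos"]
draw(w,(210,160,410,310),4,"pics/m.png",.5764,.0773,np.radians(1),p[0]-.0012,p[1]-.0023,p[2]-.0727)
```

```text
[0.47923706 0.07838412 0.16998566] [0.19344466 0.09577161 0.03988592] [-0.00746254 -0.03838809 -0.00661294] 0.02514269590184972
```

View pics/m.png

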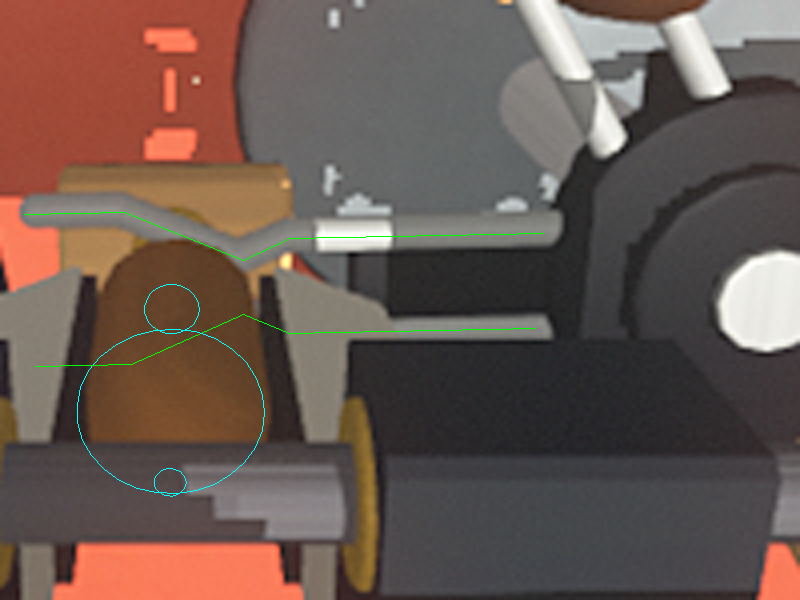

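Request:
move_arm(motion=[{"x": 0, "y": 0.001, "z": -0.001, "rx": 0, "ry": 0, "rz": 0, "jaw": 0.2}, {"x": 0, "y": 0.002, "z": -0.002, "rx": 0, "ry": 0, "rz": 0, "jaw": 0.2}, {"x": 0, "y": 0.004, "z": -0.002, "rx": 0, "ry": 0, "rz": 0, "jaw": 0.2}, {"x": 0, "y": 0.006, "z": -0.002, "rx": 0, "ry": 0, "rz": 0, "jaw": 0.2}])

```text
time_s: 14.92
ee_pos: [0.4832, 0.0794, 0.1691]
ee_rot: [-0.5, -0.499, 0.503, -0.499]
ft_force: [-3.5, -2.3, -0.8]
gripper_width: 0.0252
```

Request:
move_arm(motion=[{"x": 0, "y": 0.001, "z": 0, "rx": 0, "ry": 0, "rz": 0, "jaw": 0.2}, {"x": 0, "y": 0.002, "z": 0, "rx": 0, "ry": 0, "rz": 0, "jaw": 0.2}])

```text
time_s: 15.08
ee_pos: [0.4856, 0.0796, 0.1691]
ee_rot: [-0.5, -0.499, 0.502, -0.498]
ft_force: [-5.8, -3.1, -1.1]
gripper_width: 0.0248
```

Request:
move_arm(motion=[{"x": 0, "y": 0.001, "z": 0, "rx": 0, "ry": 0, "rz": 0, "jaw": 0.2}, {"x": 0, "y": 0.002, "z": 0, "rx": 0, "ry": 0, "rz": 0, "jaw": 0.2}])

```text
time_s: 15.25
ee_pos: [0.4863, 0.0797, 0.1688]
ee_rot: [-0.499, -0.5, 0.503, -0.498]
ft_force: [-8.7, -2.1, 0.6]
gripper_width: 0.0253
```

Request:
move_arm(motion=[{"x": 0, "y": 0.001, "z": 0, "rx": 0, "ry": 0, "rz": 0, "jaw": 0.2}, {"x": 0, "y": 0.002, "z": 0, "rx": 0, "ry": 0, "rz": 0, "jaw": 0.2}])

```text
time_s: 15.42
ee_pos: [0.4876, 0.0796, 0.1684]
ee_rot: [-0.499, -0.5, 0.503, -0.498]
ft_force: [-7.7, -2.3, -2.3]
gripper_width: 0.0251
```

Request:
move_arm(motion=[{"x": 0, "y": 0.001, "z": 0, "rx": 0, "ry": 0, "rz": 0, "jaw": 0.2}, {"x": 0, "y": 0.001, "z": 0, "rx": 0, "ry": 0, "rz": 0, "jaw": 0.2}])

```text
time_s: 15.58
ee_pos: [0.4889, 0.0795, 0.1683]
ee_rot: [-0.499, -0.5, 0.503, -0.498]
ft_force: [-5.9, -2.6, -4.1]
gripper_width: 0.025
```

Request:
move_arm(motion=[{"x": 0, "y": 0.001, "z": 0, "rx": 0, "ry": 0, "rz": 0, "jaw": 0.2}, {"x": 0, "y": 0.002, "z": 0, "rx": 0, "ry": 0, "rz": 0, "jaw": 0.2}])

```text
time_s: 15.75
ee_pos: [0.4899, 0.0796, 0.1682]
ee_rot: [-0.499, -0.5, 0.504, -0.497]
ft_force: [-11.7, -2.2, -0.2]
gripper_width: 0.0251
```

Request:
move_arm(motion=[{"x": 0, "y": 0.001, "z": 0, "rx": 0, "ry": 0, "rz": 0, "jaw": 0.2}, {"x": 0, "y": 0.002, "z": 0, "rx": 0, "ry": 0, "rz": 0, "jaw": 0.2}])

```text
time_s: 15.92
ee_pos: [0.4916, 0.0796, 0.168]
ee_rot: [-0.498, -0.5, 0.504, -0.497]
ft_force: [-7.2, -1.7, -1.1]
gripper_width: 0.0248
```

Request:
move_arm(motion=[{"x": 0, "y": 0.001, "z": 0, "rx": 0, "ry": 0, "rz": 0, "jaw": 0.2}, {"x": 0, "y": 0.001, "z": 0, "rx": 0, "ry": 0, "rz": 0, "jaw": 0.2}])

```text
time_s: 16.08
ee_pos: [0.4974, 0.08, 0.1697]
ee_rot: [0.502, 0.498, -0.501, 0.499]
ft_force: [-0.5, -2.1, -1.4]
gripper_width: 0.0252
```

Request:
move_arm(motion=[{"x": 0, "y": 0.001, "z": 0, "rx": 0, "ry": 0, "rz": 0, "jaw": 0.2}, {"x": 0, "y": 0.001, "z": 0, "rx": 0, "ry": 0, "rz": 0, "jaw": 0.2}])

```text
time_s: 16.25
ee_pos: [0.4992, 0.0806, 0.1703]
ee_rot: [0.502, 0.498, -0.5, 0.499]
ft_force: [0.8, -1.3, -1.7]
gripper_width: 0.025
```

Request:
move_arm(motion=[{"x": 0, "y": 0.001, "z": 0, "rx": 0, "ry": 0, "rz": 0, "jaw": 0.2}, {"x": 0, "y": 0.002, "z": 0, "rx": 0, "ry": 0, "rz": 0, "jaw": 0.2}, {"x": 0, "y": 0.003, "z": 0, "rx": 0, "ry": 0, "rz": 0, "jaw": 0.2}, {"x": 0, "y": 0.003, "z": 0, "rx": 0, "ry": 0, "rz": 0, "jaw": 0.2}])

```text
time_s: 16.58
ee_pos: [0.5012, 0.0806, 0.1699]
ee_rot: [0.502, 0.499, -0.501, 0.499]
ft_force: [0.4, -0.6, -1.2]
gripper_width: 0.0248
```

Request:
move_arm(motion=[{"x": 0.001, "y": 0, "z": 0, "rx": 0, "ry": 0, "rz": 0, "jaw": 0.2}, {"x": 0.002, "y": 0, "z": 0, "rx": 0, "ry": 0, "rz": 0, "jaw": 0.2}, {"x": 0.003, "y": 0, "z": 0, "rx": 0, "ry": 0, "rz": 0, "jaw": 0.2}, {"x": 0.004, "y": 0, "z": 0, "rx": 0, "ry": 0, "rz": 0, "jaw": 0.2}, {"x": 0.004, "y": 0, "z": 0, "rx": 0, "ry": 0, "rz": 0, "jaw": 0.2}])

```text
time_s: 17.0
ee_pos: [0.5005, 0.0803, 0.1655]
ee_rot: [-0.501, -0.499, 0.501, -0.499]
ft_force: [-0.5, -0.2, -1.1]
gripper_width: 0.0248
```

Request:
move_arm(motion=[{"x": 0, "y": 0.001, "z": 0, "rx": 0, "ry": 0, "rz": 0, "jaw": 0.2}, {"x": 0, "y": 0.002, "z": 0, "rx": 0, "ry": 0, "rz": 0, "jaw": 0.2}, {"x": 0.001, "y": 0.002, "z": 0, "rx": 0, "ry": 0, "rz": 0, "jaw": 0.2}, {"x": 0.001, "y": 0.002, "z": 0, "rx": 0, "ry": 0, "rz": 0, "jaw": 0.2}])

```text
time_s: 17.33
ee_pos: [0.5028, 0.0802, 0.1646]
ee_rot: [-0.501, -0.499, 0.501, -0.499]
ft_force: [-0.0, 0.0, -1.2]
gripper_width: 0.0248
```

Request:
move_arm(motion=[{"x": 0.001, "y": 0, "z": 0, "rx": 0, "ry": 0, "rz": 0, "jaw": 0.2}, {"x": 0.001, "y": 0, "z": 0, "rx": 0, "ry": 0, "rz": 0, "jaw": 0.2}])

```text
time_s: 17.5
ee_pos: [0.5029, 0.0803, 0.1638]
ee_rot: [0.501, 0.499, -0.501, 0.499]
ft_force: [0.3, 0.5, -0.2]
gripper_width: 0.0249
```

Request:
move_arm(motion=[{"x": 0.001, "y": 0, "z": 0, "rx": 0, "ry": 0, "rz": 0, "jaw": 0.2}, {"x": 0.001, "y": 0, "z": 0, "rx": 0, "ry": 0, "rz": 0, "jaw": 0.2}])

```text
time_s: 17.67
ee_pos: [0.5029, 0.0803, 0.1633]
ee_rot: [-0.501, -0.499, 0.501, -0.499]
ft_force: [-2.2, -0.8, 7.1]
gripper_width: 0.0249
```

Run:
```python
from plant import env, optics, workorder, nets
from ov import *
s=env.get_state();print(s["ee_pos"],s["ft_force"],s["moment"])
w=optics.camera("wrist");np.savez("w5.npz",**w)
g=w["image"]
for k in range(2): print(env.get_state()["ft_force"])
# button
G=cv2.cvtColor(g,cv2.COLOR_RGB2HSV);m=((G[...,2]>150)&(G[...,1]<40)).astype(np.uint8)
n,l,st,ce=cv2.connectedComponentsWithStats(m)
pb=proj(w,(.577,.0783,.1411));print("pred button",pb)
for c,q in zip(ce[1:],st[1:]):
    if q[4]>60 and np.linalg.norm(c-pb)<25:print("button",c,q,atz(w,c,.1411))
```

```text
[0.50294062 0.08034958 0.16334937] [-2.20074719 -0.80682405  7.1205964 ] [-0.18075719  0.42567265  0.0160099 ]
[-1.91788781 -0.51576181  5.87775134]
[-1.91788781 -0.51576181  5.87775134]
pred button [372.58023068 243.34208907]
button [376.64397906 238.59162304] [370 230  15  19 191] [0.5791289  0.08157942 0.1411    ]
```

The shoulder touches the wires at TCP z ≈ 0.1633. My estimates of the radial position disagree by a few mm, so I'll feel for the root stop.

Request:
move_arm(motion=[{"x": -0.002, "y": 0, "z": 0, "rx": 0, "ry": 0, "rz": 0, "jaw": 0.2}, {"x": -0.003, "y": 0.001, "z": 0, "rx": 0, "ry": 0, "rz": 0, "jaw": 0.2}, {"x": -0.003, "y": 0.002, "z": 0, "rx": 0, "ry": 0, "rz": 0, "jaw": 0.2}, {"x": -0.003, "y": 0.002, "z": 0, "rx": 0, "ry": 0, "rz": 0, "jaw": 0.2}])

```text
time_s: 18.05
ee_pos: [0.5047, 0.0801, 0.1656]
ee_rot: [-0.501, -0.499, 0.501, -0.499]
ft_force: [-0.7, -0.0, -0.0]
gripper_width: 0.0251
```

Request:
move_arm(motion=[{"x": 0, "y": 0.001, "z": 0, "rx": 0, "ry": 0, "rz": 0, "jaw": 0.2}, {"x": 0, "y": 0.001, "z": 0, "rx": 0, "ry": 0, "rz": 0, "jaw": 0.2}])

```text
time_s: 18.22
ee_pos: [0.505, 0.0802, 0.1654]
ee_rot: [-0.501, -0.499, 0.502, -0.498]
ft_force: [-1.9, -0.1, 0.5]
gripper_width: 0.025
```

Request:
move_arm(motion=[{"x": 0, "y": 0.001, "z": 0, "rx": 0, "ry": 0, "rz": 0, "jaw": 0.2}, {"x": 0, "y": 0.001, "z": 0, "rx": 0, "ry": 0, "rz": 0, "jaw": 0.2}])

```text
time_s: 18.38
ee_pos: [0.5053, 0.0802, 0.1652]
ee_rot: [-0.5, -0.499, 0.502, -0.498]
ft_force: [-5.6, 0.2, 2.1]
gripper_width: 0.025
```

Request:
move_arm(motion=[{"x": 0, "y": -0.003, "z": 0, "rx": 0, "ry": 0, "rz": 0, "jaw": 0.2}, {"x": 0, "y": -0.0045, "z": 0, "rx": 0, "ry": 0, "rz": 0, "jaw": 0.2}, {"x": 0.001, "y": -0.0045, "z": 0, "rx": 0, "ry": 0, "rz": 0, "jaw": 0.2}, {"x": 0.002, "y": -0.0045, "z": 0, "rx": 0, "ry": 0, "rz": 0, "jaw": 0.2}, {"x": 0.0025, "y": -0.0045, "z": 0, "rx": 0, "ry": 0, "rz": 0, "jaw": 0.2}, {"x": 0.0025, "y": -0.0045, "z": 0, "rx": 0, "ry": 0, "rz": 0, "jaw": 0.2}])

```text
time_s: 18.88
ee_pos: [0.5028, 0.0802, 0.1636]
ee_rot: [0.502, 0.498, -0.501, 0.499]
ft_force: [-0.5, -0.5, 4.3]
gripper_width: 0.0253
```

Run:
```python
from plant import env, optics, workorder, nets
from ov import *
t=optics.camera("top");np.savez("t5.npz",**t); s=env.get_state();print(s["ee_pos"],s["ft_force"])
# angles from handle blobs visible? print mask boxes
for n in("rack_head","stamp_loose","wire_left","wire_right"):print(n,[(np.round(b["box"]),b["p"]) for b in nets.boxes_of("top",n)])
```

```text
[0.50281864 0.08020234 0.16359468] [-0.12829382 -0.9268039   1.783945  ]
rack_head [(array([128., 116., 226., 207.]), 0.88)]
stamp_loose [(array([306., 239., 332., 261.]), 0.62)]
wire_left [(array([122., 116., 225., 210.]), 0.52)]
wire_right []
```

Request:
move_arm(motion=[{"x": 0, "y": -0.001, "z": 0, "rx": 0, "ry": 0, "rz": 0, "jaw": 0.2}, {"x": 0, "y": -0.001, "z": 0, "rx": 0, "ry": 0, "rz": 0, "jaw": 0.2}, {"x": 0, "y": -0.001, "z": 0, "rx": 0, "ry": 0, "rz": 0, "jaw": 0.4}, {"x": 0, "y": -0.001, "z": 0, "rx": 0, "ry": 0, "rz": 0, "jaw": 0.4}, {"x": 0, "y": -0.001, "z": 0, "rx": 0, "ry": 0, "rz": 0, "jaw": 0.4}, {"x": 0, "y": -0.001, "z": 0, "rx": 0, "ry": 0, "rz": 0, "jaw": 0.4}])

```text
time_s: 19.63
ee_pos: [0.5006, 0.0802, 0.1628]
ee_rot: [-0.501, -0.499, 0.502, -0.498]
ft_force: [-0.4, 0.2, 0.0]
gripper_width: 0.0366
```

Request:
move_arm(motion=[{"x": -0.01, "y": 0, "z": 0, "rx": 0, "ry": 0, "rz": 0, "jaw": 0.4}, {"x": -0.03, "y": 0, "z": 0, "rx": 0, "ry": 0, "rz": 0, "jaw": 0.4}, {"x": -0.06, "y": 0, "z": 0, "rx": 0, "ry": 0, "rz": 0, "jaw": 0.4}, {"x": -0.09, "y": 0, "z": 0, "rx": 0, "ry": 0, "rz": 0, "jaw": 0.4}, {"x": -0.12, "y": 0, "z": 0.02, "rx": 0, "ry": 0, "rz": 0, "jaw": 0.4}, {"x": -0.14, "y": 0.02, "z": 0.05, "rx": 0, "ry": 0, "rz": 0, "jaw": 0.4}, {"x": -0.14, "y": 0.04, "z": 0.085, "rx": 0, "ry": 0, "rz": 0, "jaw": 0.4}, {"x": -0.14, "y": 0.04, "z": 0.085, "rx": 0, "ry": 0, "rz": 0, "jaw": 0.4}, {"x": -0.14, "y": 0.04, "z": 0.085, "rx": 0, "ry": 0, "rz": 0, "jaw": 0.4}, {"x": -0.14, "y": 0.04, "z": 0.085, "rx": 0, "ry": 0, "rz": 0, "jaw": 0.4}])

```text
time_s: 20.47
ee_pos: [0.5403, -0.0046, 0.3033]
ee_rot: [0.501, 0.499, -0.501, 0.498]
ft_force: [-0.5, 1.0, -0.0]
gripper_width: 0.0369
```

Run:
```python
from plant import env, optics, workorder, nets
from ov import *
s=env.get_state();print(s["ee_pos"],s["ft_force"])
w=optics.camera("wrist");np.savez("w6.npz",**w);o=optics.camera("scene")
G=cv2.cvtColor(w["image"],cv2.COLOR_RGB2HSV);m=((G[...,2]>85)&(G[...,1]<60)).astype(np.uint8)
pb=proj(w,(.577,.0795,.1411));print("pred button",pb)
n,l,st,ce=cv2.connectedComponentsWithStats(m)
for c,q in zip(ce[1:],st[1:]):
    if q[4]>60 and np.linalg.norm(c-pb)<25:print("button",c,q,atz(w,c,.1411))
A=(.5764,.0795);im=w["image"].copy()
u=np.array(proj(w,(A[0]-.03,A[1],.13)));l0=int(max(0,pb[0]-110));t0=int(max(0,pb[1]-75));print(l0,t0)
c1=cv2.resize(im[t0:t0+150,l0:l0+200],(800,600),interpolation=cv2.INTER_CUBIC)
c2=cv2.resize(o["image"][170:300,110:250],(0,0),fx=2,fy=2,interpolation=cv2.INTER_CUBIC)
c1[600-260:,800-280:]=c2
cv2.imwrite("pics/n.png",cv2.cvtColor(c1,cv2.COLOR_RGB2BGR))
```

```text
[ 0.54031943 -0.00463574  0.30325926] [-0.52678158  1.00424596 -0.03072917]
pred button [290.2783856  100.97310501]
button [281.78271354  97.66417058] [ 221   31  136  134 7879] [0.56837175 0.08270916 0.1411    ]
button [289.22827939 101.21465077] [ 270   81   39   42 1174] [0.57595009 0.07927516 0.1411    ]
180 25
```

View pics/n.png

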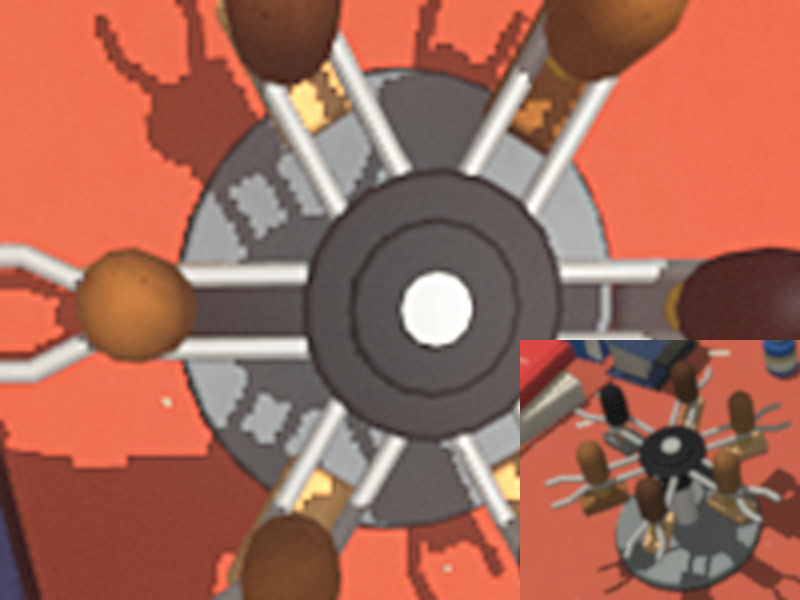

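Run:
```python
from ov import *
w=dict(np.load("w6.npz"))
T=lambda u:(np.array(u)-[180,25]+.5)*4
for r in(.072,.075,.078):
    print(r,[T(proj(w,(.5760-r,.0793-.0007,.1316+z))).round(0) for z in(.048,.032)])
D=lambda u,v,z:atz(w,(u/4-.5+180,v/4-.5+25),z)
a=D(437,308,.1411);
for u,v in((290,309.5),(20,312)):
    d=D(u,v,.1286)-a;print(np.degrees(np.arctan2(-d[1],-d[0])))
t=np.linspace(0,2*np.pi,60);q=[]
for z,r in((.032,.013),(.038,.0118),(.043,.0092),(.046,.006),(.003,.013)):
    q+=[T(proj(w,(.501+r*np.cos(k),.0786+r*np.sin(k),.1316+z))) for k in t]
q=np.array(q);print("pred handle box (r=75)",q.min(0),q.max(0))
```

```text
0.072 [array([132., 311.]), array([141., 311.])]
0.075 [array([118., 311.]), array([129., 311.])]
0.078 [array([104., 311.]), array([116., 311.])]
0.09369611753352872
0.13415508010807542
pred handle box (r=75) [ 72.76984263 251.72181846] [195.30164415 368.87418414]
```

```bash
python3 -c "
from plant import workorder
print(workorder.close_job())"
```

```text
the job is handed in; nothing more can be done
None
```

The loose stamp is hanging on the empty branch, and that branch points straight at the near edge of the desk. I handed the job in at about 20.5 s; no verdict came back.

**What I did**
- **Turning:** I gripped the black-handled stamp opposite the empty branch and turned the head about 134° counter-clockwise.
- **Feeling for height:** I touched the steel button with a peak of about 11 N. That put the wires' tops 131.6 mm above the desk.
- **Hanging:** I took the middle-sized of the three stamps and pushed its neck past the kink with a peak of about 12 N. I then felt the root stop, backed off about 3–4 mm, lowered the shoulder onto the wires and let go.

**Last checks**
- **Branch angle:** the final wrist picture gives about 0.1°.
- **Stamp position:** it is about 75 mm from the axis, against the 72–78 mm allowed, between kink and stop, and looks upright. Its outline agrees with the expected one to about 2 mm.
- **Robot:** it is clear of everything, with no load on the wrist.

**What disagreed or was not checked**
- Single camera fixes of the axis differed by up to 4 mm, so I set the stamp's distance from the axis by touching the stop.
- I did not re-measure the other things on the desk at the end. The gripper stayed clear of them by plan.

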